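Load the four sanding nests with the blanks they are routed for

ROBOT

A 7-joint arm with a two-finger parallel gripper is mounted at the origin on a cart in front of the work surface, level with it; the furniture and walls round the work are solid. World frame = base frame: x ahead of the robot, y to its left, z up, the work surface at z = 0. Lengths are in m, angles in rad, forces in N, time in s.
With the tool pointing down it reaches from about 0.425 to 0.925 m from the base axis. Payload 6.8 kg.
Tool frame: the origin (TCP) lies between the finger pads; the fingertips stand r.tcp_to_tips ahead of it and the grasp point (between the pads) lies 3 mm ahead of it (r.tcp_to_tips is the distance from the TCP to the fingertips, in m); z points along the fingers, y is the line along which they close (so a half turn about z gives the same grasp; the last joint's range is limited). The gripper opens to 85 mm and grips with 20 to 120 N. Pads are 22 mm wide; open, the fingers measure 114 mm over their backs; the gripper's body (76 mm by 85 mm) begins 54 mm behind the grasp point. The pads swing forward as they close: fully open they stand 13 mm farther back than shut.
Start: joints at [1.208, 0.477, 0.022, 1.555, -0.011, 1.109, -0.083], TCP at [0.17, -0.653, 0.253] pointing down, gripper open.
Joint ranges: [-2.96, 2.96], [-0.34, 2.1], [-1.41, 1.46], [0.24, 2.44], [-1.37, 4.51], [0.17, 1.92], [-2.96, 2.96]. Speed limits (rad/s): [2.39, 2.39, 3.14, 3.14, 3.14, 3.14, 3.14].

INTERFACE

Orientations are given as a rotation vector (axis times angle).
In Python, from bench import r gives the robot as it stands. The module is installed in compiled form; this text tells all that it offers.
- The arm moves only by the tool step_arm, never from a script. Its argument "moves" is a list of rows, each an object of numbers: "rx", "ry", "rz": the turn, a rotation vector about the tool's x, y, z in degrees; "dx", "dy", "dz": the shift along the tool's x, y, z in mm; "gripper": the opening, from -1 (shut) to 1 (fully open). In form: [{"rx": .., "ry": .., "rz": .., "dx": .., "dy": .., "dz": .., "gripper": ..}, ...]. A call has 1 to 20 rows; each row shifts and turns the commanded pose from where the row before left it, along the tool's axes as they then stand; what a row does not reach is not made up. A row lasts 1/8 s, in which the tool goes at most 62.5 mm and 10.7 degrees, less where a joint would pass 70% of its speed; a pose out of reach is approached as far as the arm can. A call is refused whole if a number of a shift passes 62.5 or a number of a turn 10.7, either way. A call with a gripper value outside its range is refused whole. The fingers move at their own pace and stop on an object; "grip_force" is the grip in N (left out, the last holds). Time passes only in rows, so rows that do not move let the fingers close. It gives the time, the measured TCP pose, the force, the opening and the grip force at its end, in the units of the state.
- r.get_obs(): the state, without advancing time (a new reading comes with each control period).
- r.grab_frame(name): name is "side" or "top" or "wrist"; returns the picture (420x560x3 uint8, blue, green, red); there is no depth.
- r.camera_info(name): a dict with "mtx" (3x3 intrinsics, pixels), "rvec" (rotation vector, rad) and "tvec" (3), from world to camera coordinates, as OpenCV has them. Camera axes: x right, y down, z forward; pixel columns grow to the right and rows downward; lengths in m; the calibration is good to about 2 mm. The wrist camera is an equidistant fisheye: a pixel r from the principal point sees the ray r / f radians off the axis. A picture is of the moment at which its call begins: read the wrist's pose just before it. camera_info takes no time and is no camera call; for the wrist camera it gives the pose at the moment of the call.
- r.hand_in(): hands the job in; it is judged then, once.
The state is a dict: "clock": time; "joints": joint angles; "qvel": joint speeds; "tau": joint torques, N m; "tcp_pos": TCP position; "orientation": TCP orientation; "contact_force": force on the tool from outside, world axes, zero at the start; "moment": the same for the moment, N m; "grip_width": finger opening in m; "gripper_force": force on a finger pad.
Only numpy, scipy, OpenCV 4.12 (cv2) and the standard library are available. Lean on these libraries where they do the work, as an engineer would, in place of code of your own. Each camera call takes 0.05 s, during which the arm holds its last target. There are 200 camera calls.

TASK

Set up the bench for the sanding run: put each of the four loose hardwood blanks on the bench (brush back, grip, wedge, block; not those in the crate) into the sanding nest that is routed to its outline, the wedge with its broad end at the broad end of its pocket. The block was left in the brush back's nest by mistake, so it has to come out before the brush back can go in. Every blank must end up flat and fully home on the rubber at the bottom of its pocket, and let go.

Things in the scene. Friction and masses are not known exactly. Their poses are not given: they have to be found in the camera images.
- brush_centre (a point): Middle (half-way up) of the brush back: a flat pale hardwood blank with parallel sides and rounded ends, 52 mm wide (x), 150 mm long (y), 18 mm thick (z up), 78 g. It lies flat on the bench at the start. Either way round is right in its nest. Grasp it across x.
- grip_centre (a point): Middle (half-way up) of the grip blank: the long narrow hardwood stick with rounded ends, 185 mm long (y), 22 mm thick (z up), up to 29 mm wide (x; 26 mm at the middle, 23 mm near its -y end), 68 g. It lies flat on the bench at the start. Either way round is right in its nest. Grasp it across x.
- wedge_centre (a point): Middle (half-way up) of the wedge blank: a flat hardwood blank that tapers along its length, 110 mm long (y), 16 mm thick (z up), 57 mm wide (x) near its +y end, 41 mm near its -y end, about 49 mm at the middle, 59 g. It lies flat on the bench at the start. Its broad (+y) end must go to the broad (+y) end of its nest. Grasp it across x.
- block_centre (a point): Middle (half-way up) of the block blank: the short thick hardwood block, 46 mm wide (x), 82 mm long (y), 30 mm thick (z up), 63 g. At the start it lies in the wrong nest, the brush back's, flat on the pocket floor, its length roughly along that pocket. Either way round is right in its own nest. Grasp it across x.
- brush_seat (a point): Sanding nest of the brush back: plywood board 88 (x) x 190 mm (y) with a rim, fixed. Origin: where the blank's middle lies when home, 9 mm above the pocket floor. Floor 10 mm, rim top 18 mm above the bench. Rubber-lined pocket: 52 x 150 mm slot, round ends; 4 mm of play all round, 8 mm at its bevelled mouth. A finger slot, 56 mm long (y), cuts both long rims at mid-length to floor level.
- grip_seat (a point): Sanding nest of the grip blank: plywood board 66 (x) x 223 mm (y) with a rim, fixed. Origin: where the blank's middle lies when home, 11 mm above the pocket floor. Floor 10 mm, rim top 18 mm above the bench. Rubber-lined pocket: 29 x 185 mm, narrow straight slot; 4 mm of play all round, 8 mm at its bevelled mouth. A finger slot, 56 mm long (y), cuts both long rims at mid-length to floor level.
- wedge_seat (a point): Sanding nest of the wedge blank: plywood board 93 (x) x 150 mm (y) with a rim, fixed. Origin: where the blank's middle lies when home, 8 mm above the pocket floor. Floor 10 mm, rim top 18 mm above the bench. Rubber-lined pocket: 57 x 110 mm, tapered, broad at +y; 4 mm of play all round, 8 mm at its bevelled mouth. A finger slot, 46 mm long (y), cuts both long rims at mid-length to floor level.
- block_seat (a point): Sanding nest of the block blank: plywood board 82 (x) x 122 mm (y) with a rim, fixed. Origin: where the blank's middle lies when home, 15 mm above the pocket floor. Floor 10 mm, rim top 18 mm above the bench. Rubber-lined pocket: 46 x 82 mm, short rectangle; 4 mm of play all round, 8 mm at its bevelled mouth. A finger slot, 40 mm long (y), cuts both long rims at mid-length to floor level.
- switch_station: Not part of the job, only in the way: a grey switch box on a steel post at the back of the bench, fixed, origin at its foot on the bench. The box spans 160 to 330 mm above the bench, 54 mm either way along y, and reaches with its buttons 62 mm toward the robot (-x). Carry things past in front of it. All else fixed near the nests is under 130 mm high.
- wedge_broad (a point): Point on the wedge blank's centre line, half-way up, 40 mm from its middle toward its broad (+y) end: tells which end is the broad one.
Not all that is in view belongs to the job. Leave any orange look-alike of the part that bears block_centre alone.

How it is judged:
By the outcome, as a careful person would: the job done as asked, in the order asked, and still so for the second after the job is handed in, with the robot touching nothing.
It also fails if it takes over 112 s, if anything falls off the work surface, if the arm or the gripper's body presses on something with over 40 N, if the wrist force passes 120 N, or if a joint passes its speed limit or range.

## Working session

There is one attempt and no reset: what is moved stays moved. The work goes in short steps, Python scripts to look and compute and a tool call to move; the robot and the scene stay as the last step left them, time stands still between calls to the robot, and variables do not carry over. Pictures are saved under pics/ and viewed, at most 17 in all, crops included, and the job is handed in when it is done.

Besides the shell and the picture viewer there is one more tool, called after "Call:" by a JSON object that holds its "fn" and its "kwargs". step_arm: Moves the arm, as the interface text tells. Its arguments: {"type":"object","properties":{"moves":{"type":"array","items":{"type":"object","properties":{"rx":{"type":"number"},"ry":{"type":"number"},"rz":{"type":"number"},"dx":{"type":"number"},"dy":{"type":"number"},"dz":{"type":"number"},"gripper":{"type":"number"}}}},"grip_force":{"type":"number"}},"required":["moves"]}

```bash
mkdir -p pics; cat > h.py <<'E'
import numpy as np, cv2
from bench import r
def ray(name,uv):
    c=r.camera_info(name);K=np.array(c["mtx"],float);R=cv2.Rodrigues(np.array(c["rvec"],float))[0];t=np.array(c["tvec"],float).ravel()
    uv=np.atleast_2d(np.array(uv,float))
    x=(uv[:,0]-K[0,2])/K[0,0];y=(uv[:,1]-K[1,2])/K[1,1]
    if name=="wrist":
        th=np.hypot(x,y);s=np.where(th>1e-9,np.sin(th)/np.maximum(th,1e-9),1);d=np.c_[x*s,y*s,np.cos(th)]
    else: d=np.c_[x,y,np.ones_like(x)]
    return -R.T@t,d@R
def plane(name,uv,z):
    o,d=ray(name,uv);return o+d*((z-o[2])/d[:,2])[:,None]
def pix(name,P):
    c=r.camera_info(name);K=np.array(c["mtx"],float);R=cv2.Rodrigues(np.array(c["rvec"],float))[0];t=np.array(c["tvec"],float).ravel()
    p=np.atleast_2d(P)@R.T+t
    if name=="wrist":
        rr=np.hypot(p[:,0],p[:,1]);th=np.arctan2(rr,p[:,2]);k=th/np.maximum(rr,1e-9);x,y=p[:,0]*k,p[:,1]*k
    else: x,y=p[:,0]/p[:,2],p[:,1]/p[:,2]
    return np.c_[x*K[0,0]+K[0,2],y*K[1,1]+K[1,2]]
E
python3 - <<'E'
from h import *
for n in("top","side","wrist"): cv2.imwrite(f"pics/{n}0.png",r.grab_frame(n)); c=r.camera_info(n); print(n,np.round(c["mtx"],1).tolist(),ray(n,[280,210]))
o=r.get_obs();print({k:np.round(v,3).tolist() for k,v in o.items()},r.tcp_to_tips)
E
```

```text
top [[431.5, 0.0, 275.9], [0.0, 431.5, 210.4], [0.0, 0.0, 1.0]] (array([0.37982398, 0.03601949, 1.23770418]), array([[ 0.18896248, -0.01632023, -0.9818943 ]]))
side [[383.4, 0.0, 279.1], [0.0, 383.4, 212.7], [0.0, 0.0, 1.0]] (array([0.36150264, 0.63650043, 0.6381112 ]), array([[ 0.27441658, -0.69718766, -0.66232906]]))
wrist [[325.2, 0.0, 279.5], [0.0, 325.2, 210.0], [0.0, 0.0, 1.0]] (array([ 0.23888938, -0.63353244,  0.37339921]), array([[-0.27084256, -0.06999113, -0.96007581]]))
{'clock': 0.15, 'joints': [1.208, 0.478, 0.022, 1.556, -0.012, 1.109, -0.083], 'qvel': [-0.001, -0.001, -0.002, -0.003, 0.002, 0.0, 0.001], 'tau': [0.003, -59.692, 1.61, -28.149, 0.013, 0.007, -0.0], 'tcp_pos': [0.17, -0.653, 0.253], 'orientation': [-3.115, -0.399, 0.0], 'contact_force': [0.189, 0.51, -0.264], 'moment': [0.008, 0.036, 0.051], 'gripper_force': 0.0, 'grip_width': 0.085} 0.022
```

View pics/top0.png

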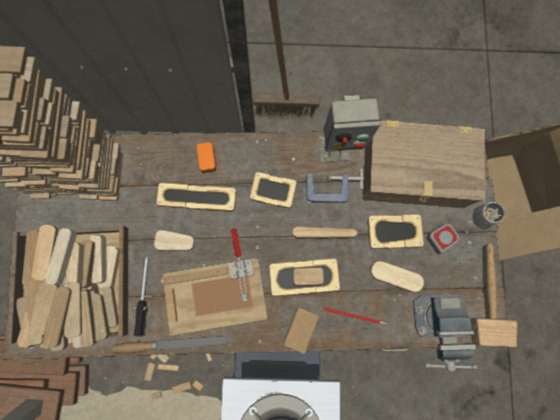

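View pics/side0.png

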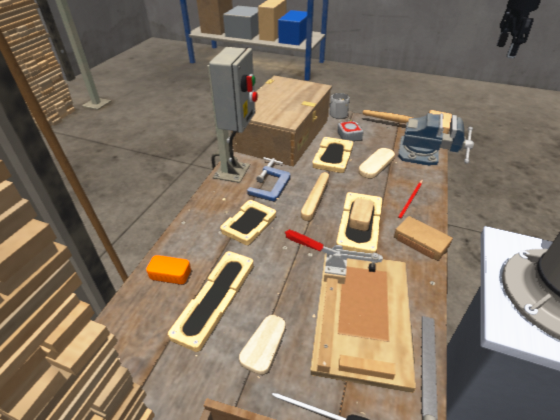

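Top view: the nests are grip (196,196), block (273,190), wedge (396,231) and brush (305,277), with the block in the last at (308,275). Loose on the bench are the brush back (397,276), grip (324,232) and wedge (174,240), whose broad end still needs checking.

Things that could be mistaken for the block:
- the orange look-alike (206,156)
- the brown block (301,330)
- the pale block inside the brush nest (308,275), which is the one to take by the description

The handle of the hammer (490,280) and the crate pieces are not mine.

```bash
python3 - <<'E'
from h import *
im=cv2.imread("pics/top0.png");hsv=cv2.cvtColor(im,cv2.COLOR_BGR2HSV)
for n,(u,v) in dict(gripN=(196,196),blockN=(273,190),wedgeN=(396,231),brushN=(290,277),block=(308,275),brush=(397,276),grip=(324,232),wedge=(174,240),rimg=(160,205),bench=(350,210)).items(): print(n,hsv[v,u],plane("top",[u,v],.01).round(3)[0])
pale=((hsv[...,2]>150)&(hsv[...,1]<150)).astype('uint8')*255
dark=((hsv[...,2]<75)).astype('uint8')*255
for nm,m,pts in(("pale",pale,dict(block=(308,275,.04),brush=(397,276,.018),grip=(324,232,.022),wedge=(174,240,.016))),("dark",dark,dict(gripN=(196,196,.01),blockN=(273,190,.01),wedgeN=(396,231,.01),brushN=(287,277,.01)))):
  n,l=cv2.connectedComponents(m,connectivity=4)
  for k,(u,v,z) in pts.items():
    if l[v,u]==0: print(k,"none");continue
    c=max(cv2.findContours((l==l[v,u]).astype('uint8'),cv2.RETR_EXTERNAL,cv2.CHAIN_APPROX_NONE)[0],key=len).reshape(-1,2)
    P=plane("top",c,z)[:,:2].astype('float32')*1000; R=cv2.minAreaRect(P); print(k,len(c),np.round(R[0],1),np.round(R[1],1),round(R[2],1))
cv2.imwrite("pics/crop.png",cv2.resize(im[140:310,140:440],None,fx=2.6,fy=2.6,interpolation=cv2.INTER_CUBIC))
E
```

```text
gripN [40 20 77] [0.65  0.261 0.01 ]
blockN [30 12 82] [0.675 0.038 0.01 ]
wedgeN [24 18 71] [ 0.565 -0.32   0.01 ]
brushN [45 11 92] [ 0.425 -0.018  0.01 ]
block [ 17  84 189] [ 0.432 -0.068  0.01 ]
brush [ 20  66 219] [ 0.436 -0.32   0.01 ]
grip [ 18  82 203] [ 0.556 -0.112  0.01 ]
wedge [ 19  65 212] [0.52  0.315 0.01 ]
rimg [ 18  94 136] [0.62  0.363 0.01 ]
bench [ 23  29 116] [ 0.622 -0.188  0.01 ]
block 81 [428.1 -65.8] [43.5 77.5] 1.6
brush 119 [ 436.6 -318.4] [150.4  52.4] 72.2
grip 134 [ 555.4 -112.5] [ 25.8 179.7] 1.7
wedge 97 [520.6 315.4] [ 54.2 110.3] 1.7
gripN none
blockN none
wedgeN 94 [ 563.3 -318.7] [ 55.2 108. ] 1.7
brushN none
```

View pics/crop.png

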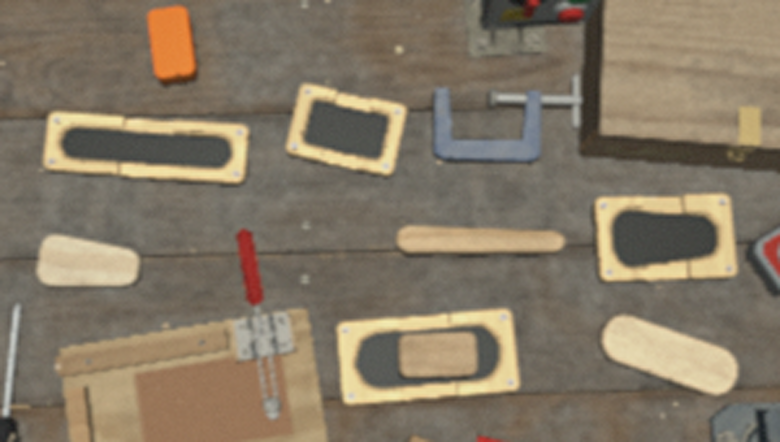

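The crop shows the wedge's broad end to the left (+y), as in its nest. The block is the pale one inside the brush nest. I'll move in now and check from near.

Call:
{"fn": "step_arm", "kwargs": {"moves": [{"rz": -9.4},{"rz": -9.4},{"rz": -9.4},{"rz": -9.4},{"rz": -9.4},{"rz": -9.4},{"rz": -9.4},{"rz": -9.6},{"dx": 42.5,"dy": 21.5,"dz": -4},{"dx": 42.5,"dy": 21.5,"dz": -4},{"dx": 42.5,"dy": 21.5,"dz": -4},{"dx": 42.5,"dy": 21.5,"dz": -4},{"dx": 42.5,"dy": 21.5,"dz": -4}]}}

```text
invalid input at $.moves[0]: expected keys rx, ry, rz, dx, dy, dz, gripper
```

Call:
{"fn": "step_arm", "kwargs": {"moves": [{"rx": 0,"ry": 0,"rz": -9.4,"dx": 0,"dy": 0,"dz": -5,"gripper": 1},{"rx": 0,"ry": 0,"rz": -9.4,"dx": 0,"dy": 0,"dz": -5,"gripper": 1},{"rx": 0,"ry": 0,"rz": -9.4,"dx": 0,"dy": 0,"dz": -5,"gripper": 1},{"rx": 0,"ry": 0,"rz": -9.4,"dx": 0,"dy": 0,"dz": -5,"gripper": 1},{"rx": 0,"ry": 0,"rz": -9.4,"dx": 0,"dy": 0,"dz": -5,"gripper": 1},{"rx": 0,"ry": 0,"rz": -9.4,"dx": 0,"dy": 0,"dz": -5,"gripper": 1},{"rx": 0,"ry": 0,"rz": -9.4,"dx": 0,"dy": 0,"dz": -5,"gripper": 1},{"rx": 0,"ry": 0,"rz": -9.6,"dx": 0,"dy": 0,"dz": -5,"gripper": 1},{"rx": 0,"ry": 0,"rz": 0,"dx": 42,"dy": 30,"dz": 0,"gripper": 1},{"rx": 0,"ry": 0,"rz": 0,"dx": 42,"dy": 30,"dz": 0,"gripper": 1},{"rx": 0,"ry": 0,"rz": 0,"dx": 42,"dy": 30,"dz": 0,"gripper": 1},{"rx": 0,"ry": 0,"rz": 0,"dx": 42,"dy": 30,"dz": 0,"gripper": 1},{"rx": 0,"ry": 0,"rz": 0,"dx": 42,"dy": 30,"dz": 0,"gripper": 1},{"rx": 0,"ry": 0,"rz": 0,"dx": 42,"dy": 30,"dz": 0,"gripper": 1},{"rx": 0,"ry": 0,"rz": 0,"dx": 42,"dy": 30,"dz": 0,"gripper": 1},{"rx": 0,"ry": 0,"rz": 0,"dx": 42,"dy": 30,"dz": 0,"gripper": 1}]}}

```text
clock: 2.15
tcp_pos: [0.4108, -0.3158, 0.2932]
orientation: [-2.222, -2.221, 0.0]
contact_force: [-0.2, -0.7, 0.0]
grip_width: 0.0852
gripper_force: 0.0
```

```bash
cat >> h.py <<'E'
import pickle
def snap(tag):
    ci=r.camera_info("wrist");im=r.grab_frame("wrist");cv2.imwrite(f"pics/{tag}.png",im);pickle.dump(ci,open(f"pics/{tag}.pkl","wb"));return im
_ci=r.camera_info
class Cam:
    def __init__(s,tag):s.c=pickle.load(open(f"pics/{tag}.pkl","rb"))
E
python3 - <<'E'
from h import *
snap("w1");print(r.tcp_to_tips,r.get_obs()["tcp_pos"])
E
```

```text
0.022 [ 0.41547859 -0.30863661  0.29364345]
```

Call:
{"fn": "step_arm", "kwargs": {"moves": [{"rx": 0,"ry": 0,"rz": 0,"dx": 52,"dy": 20,"dz": 0,"gripper": 1},{"rx": 0,"ry": 0,"rz": 0,"dx": 52,"dy": 20,"dz": 0,"gripper": 1},{"rx": 0,"ry": 0,"rz": 0,"dx": 52,"dy": 20,"dz": 0,"gripper": 1},{"rx": 0,"ry": 0,"rz": 0,"dx": 52,"dy": 20,"dz": 0,"gripper": 1},{"rx": 0,"ry": 0,"rz": 0,"dx": 52,"dy": 20,"dz": 0,"gripper": 1},{"rx": 0,"ry": 0,"rz": 0,"dx": 0,"dy": 0,"dz": 0,"gripper": 1},{"rx": 0,"ry": 0,"rz": 0,"dx": 0,"dy": 0,"dz": 0,"gripper": 1}]}}

```text
clock: 3.08
tcp_pos: [0.5099, -0.0578, 0.293]
orientation: [-2.221, -2.221, 0.001]
contact_force: [-0.4, -0.7, 0.2]
grip_width: 0.0855
gripper_force: 0.0
```

```bash
python3 - <<'E'
from h import *
snap("w2")
a=cv2.imread("pics/w1.png");b=cv2.imread("pics/w2.png")
cv2.imwrite("pics/w12.png",cv2.resize(np.hstack([a,b]),(800,300),interpolation=cv2.INTER_AREA))
E
```

```text
(no output)
```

View pics/w12.png

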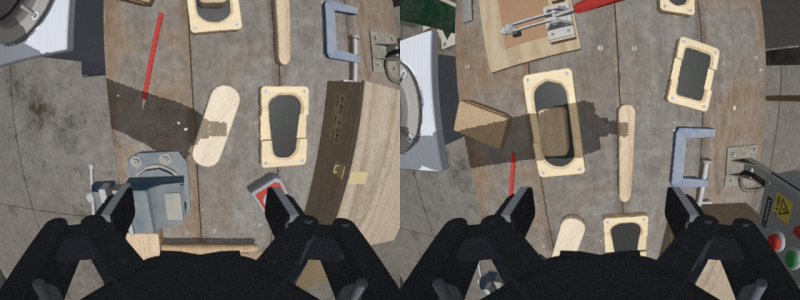

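Left (w1, ×0.7): brush back (215,125) and wedge nest (285,128). Right (w2): brush nest (552,122) with the block partly in shadow, block nest (690,73) and grip (625,150).

```bash
cat >> h.py <<'E'
class _R:
    pass
def wplane(tag,uv,z):
    c=pickle.load(open(f"pics/{tag}.pkl","rb"));K=np.array(c["mtx"],float);R=cv2.Rodrigues(np.array(c["rvec"],float))[0];t=np.array(c["tvec"],float).ravel()
    uv=np.atleast_2d(np.array(uv,float));x=(uv[:,0]-K[0,2])/K[0,0];y=(uv[:,1]-K[1,2])/K[1,1];th=np.hypot(x,y)+1e-9
    d=np.c_[x*np.sin(th)/th,y*np.sin(th)/th,np.cos(th)]@R;o=-R.T@t
    return (o+d*((z-o[2])/d[:,2])[:,None])[:,:2]
def rect(P):
    (cx,cy),(w,h),a=cv2.minAreaRect((P*1000).astype('float32'))
    if w>h: w,h,a=h,w,a-90       # h long; a = tilt of long axis from +y (ccw +)
    a=(a+90)%180-90
    return [round(float(q),1) for q in(cx,cy,w,h,a)]
def wood(im,s=45):
    hsv=cv2.cvtColor(cv2.GaussianBlur(im,(3,3),0),cv2.COLOR_BGR2HSV)
    return ((hsv[...,1]>s)&(hsv[...,0]>8)&(hsv[...,0]<32)&(hsv[...,2]>60)).astype('uint8')*255
E
python3 - <<'E'
from h import *
for tag in("w1","w2"):
    im=cv2.imread(f"pics/{tag}.png")
    for s in(50,60):
        m=wood(im,s);cs,hi=cv2.findContours(m,cv2.RETR_CCOMP,cv2.CHAIN_APPROX_NONE)
        for c,h in zip(cs,hi[0]):
            A=cv2.contourArea(c)
            if 800<A<30000:
                c=c.reshape(-1,2);print(tag,s,"hole" if h[3]>=0 else "out",c.mean(0).round().tolist(),A,"z18",rect(wplane(tag,c,.018)))
    hsv=cv2.cvtColor(im,cv2.COLOR_BGR2HSV)
    print([hsv[v,u].tolist() for u,v in((300,170),(300,150),(300,200),(200,170),(215,170))] )
E
```

```text
w1 50 out [437.0, 385.0] 1174.0 z18 [705.4, -711.6, 87.5, 141.7, 32.0]
w1 50 out [270.0, 320.0] 4424.0 z18 [382.3, -561.2, 241.0, 282.6, 35.1]
w1 50 out [396.0, 175.0] 7346.5 z18 [563.9, -314.7, 95.7, 151.1, 3.9]
w1 50 hole [397.0, 174.0] 3235.0 z18 [564.3, -313.9, 64.0, 116.5, 3.3]
w1 50 out [489.0, 209.0] 10984.0 z18 [717.2, -374.8, 152.4, 326.6, -2.7]
w1 50 out [525.0, 28.0] 1697.0 z18 [785.6, -82.7, 110.5, 134.8, -73.3]
w1 50 out [394.0, 42.0] 1909.5 z18 [553.5, -141.6, 33.5, 125.5, 0.3]
w1 50 out [271.0, 109.0] 5277.0 z18 [399.2, -221.9, 138.9, 278.6, -8.3]
w1 50 out [165.0, 107.0] 3623.5 z18 [291.9, -249.3, 93.4, 350.7, 2.6]
w1 60 out [437.0, 385.0] 1142.5 z18 [705.3, -711.4, 87.5, 139.1, 32.0]
w1 60 out [259.0, 333.0] 3429.5 z18 [394.0, -581.7, 228.8, 248.2, 39.0]
w1 60 out [466.0, 214.0] 8280.0 z18 [684.9, -375.2, 86.1, 318.5, -2.8]
w1 60 out [162.0, 60.0] 1942.5 z18 [269.9, -187.9, 95.0, 212.5, -7.8]
[[18, 49, 160], [19, 36, 241], [19, 38, 234], [13, 21, 85], [17, 26, 89]]
w2 50 out [316.0, 324.0] 1803.0 z18 [564.5, -292.0, 92.6, 125.2, 3.3]
w2 50 out [463.0, 297.0] 1507.5 z
[... 180 characters left out ...]
2 50 out [410.0, 105.0] 5571.0 z18 [677.4, 42.0, 90.1, 135.8, -11.0]
w2 50 hole [410.0, 104.0] 2547.0 z18 [675.1, 39.6, 55.2, 90.4, -11.1]
w2 50 out [387.0, 10.0] 887.5 z18 [646.1, 159.3, 32.9, 73.3, -81.7]
w2 50 hole [223.0, 173.0] 2384.0 z18 [430.8, -53.7, 60.6, 155.3, 7.4]
w2 60 out [462.0, 297.0] 1399.5 z18 [808.7, -250.8, 53.4, 176.6, 84.9]
w2 60 out [314.0, 217.0] 1215.5 z18 [555.4, -108.6, 26.4, 179.1, 1.0]
w2 60 out [220.0, 177.0] 4594.0 z18 [428.5, -55.3, 95.1, 163.2, 4.5]
w2 60 out [105.0, 158.0] 6536.0 z18 [284.5, -56.2, 129.8, 401.8, -4.3]
w2 60 out [167.0, 56.0] 6001.5 z18 [389.3, 95.7, 169.2, 208.7, 6.9]
[[15, 26, 77], [14, 34, 128], [18, 36, 122], [17, 63, 130], [16, 68, 120]]
```

Call:
{"fn": "step_arm", "kwargs": {"moves": [{"rx": 0,"ry": 0,"rz": 0,"dx": -20,"dy": -20,"dz": 22,"gripper": 1},{"rx": 0,"ry": 0,"rz": 0,"dx": -20,"dy": -20,"dz": 22,"gripper": 1},{"rx": 0,"ry": 0,"rz": 0,"dx": -20,"dy": -20,"dz": 22,"gripper": 1},{"rx": 0,"ry": 0,"rz": 0,"dx": -20,"dy": -20,"dz": 22,"gripper": 1},{"rx": 0,"ry": 0,"rz": 0,"dx": 0,"dy": 0,"dz": 0,"gripper": 0.5},{"rx": 0,"ry": 0,"rz": 0,"dx": 0,"dy": 0,"dz": 0,"gripper": 0.5}]}}

```text
clock: 3.88
tcp_pos: [0.4306, -0.1379, 0.2058]
orientation: [2.223, 2.219, 0.001]
contact_force: [-0.3, -0.3, -0.6]
grip_width: 0.0643
gripper_force: 0.0
```

```bash
python3 - <<'E'
from h import *
im=snap("w3");print(r.get_obs()["grip_width"],r.tcp_to_tips)
cv2.imwrite("pics/w3c.png",cv2.resize(im[60:420,120:440],None,fx=1.6,fy=1.6))
E
```

```text
0.0639469722481211 0.022
```

View pics/w3c.png

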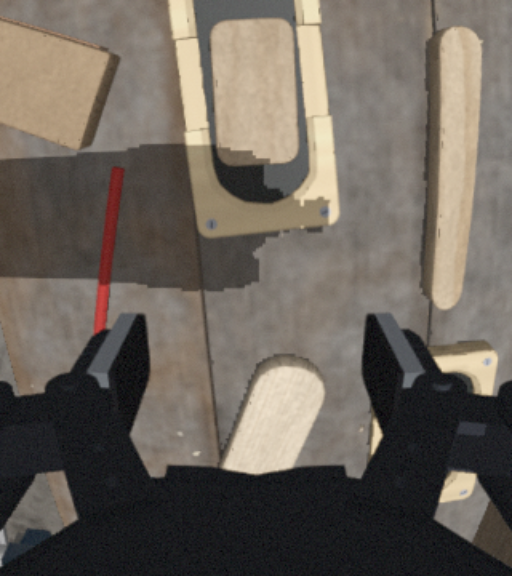

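The block lies in the brush nest with its corners at about (211,22), (290,18), (299,160) and (218,165) in the crop. The finger slots are in the rims beside its middle.

```bash
python3 - <<'E'
from h import *
im=cv2.imread("pics/w3.png")
c=np.array([(211,22),(290,18),(299,160),(218,165)])/1.6+[120,60]
P=wplane("w3",c,.04);print((P*1000).round(1).tolist(),rect(P))
# rough color mask of block, seed
hsv=cv2.cvtColor(cv2.GaussianBlur(im,(3,3),0),cv2.COLOR_BGR2HSV)
m=((hsv[...,2]>115)&(hsv[...,1]>40)).astype('uint8');n,l=cv2.connectedComponents(m,connectivity=4);k=l[110,280]
cc=max(cv2.findContours((l==k).astype('uint8'),0,1)[0],key=len).reshape(-1,2);print(cc.min(0),cc.max(0),rect(wplane("w3",cc,.04)))
d=((hsv[...,2]<95)&(hsv[...,1]<60)).astype('uint8')
# grip
m=wood(im,40);n,l,s,_=cv2.connectedComponentsWithStats(m);
for u,v in((400,160),(285,330)):
  if l[v,u]:
    cc=max(cv2.findContours((l==l[v,u]).astype('uint8'),0,1)[0],key=len).reshape(-1,2);print(u,v,s[l[v,u]],rect(wplane("w3",cc,.02)))
E
```

```text
[[407.1, -25.7], [449.8, -23.6], [455.2, -102.5], [410.2, -105.2]] [430.2, -64.1, 45.0, 79.5, 3.5]
[251  71] [306 162] [430.3, -64.3, 45.8, 81.5, 3.0]
400 160 [ 383   44   39  211 5566] [553.0, -96.0, 40.0, 216.4, 2.1]
```

Call:
{"fn": "step_arm", "kwargs": {"grip_force": 40, "moves": [{"rx": 0,"ry": 0,"rz": 0,"dx": 38,"dy": 0,"dz": 30,"gripper": 0.5},{"rx": 0,"ry": 0,"rz": 0,"dx": 38,"dy": 0,"dz": 30,"gripper": 0.5},{"rx": 0,"ry": 0,"rz": -3.3,"dx": 0,"dy": 0,"dz": 30,"gripper": 0.5},{"rx": 0,"ry": 0,"rz": 0,"dx": 0,"dy": 0,"dz": 30,"gripper": 0.5},{"rx": 0,"ry": 0,"rz": 0,"dx": 0,"dy": 0,"dz": 20,"gripper": 0.5},{"rx": 0,"ry": 0,"rz": 0,"dx": 0,"dy": 0,"dz": 15,"gripper": 0.5},{"rx": 0,"ry": 0,"rz": 0,"dx": 0,"dy": 0,"dz": 10,"gripper": 0.5},{"rx": 0,"ry": 0,"rz": 0,"dx": 0,"dy": 0,"dz": 5,"gripper": 0.5},{"rx": 0,"ry": 0,"rz": 0,"dx": 0,"dy": 0,"dz": 0,"gripper": 0.5}]}}

```text
clock: 5.05
tcp_pos: [0.4304, -0.0612, 0.0354]
orientation: [2.156, 2.284, 0.0]
contact_force: [-0.4, -0.7, 0.0]
grip_width: 0.0637
gripper_force: 0.0
```

Call:
{"fn": "step_arm", "kwargs": {"moves": [{"rx": 0,"ry": 0,"rz": 0,"dx": 0,"dy": 0,"dz": 0,"gripper": -1},{"rx": 0,"ry": 0,"rz": 0,"dx": 0,"dy": 0,"dz": 0,"gripper": -1},{"rx": 0,"ry": 0,"rz": 0,"dx": 0,"dy": 0,"dz": 0,"gripper": -1},{"rx": 0,"ry": 0,"rz": 0,"dx": 0,"dy": 0,"dz": -5,"gripper": -1},{"rx": 0,"ry": 0,"rz": 0,"dx": 0,"dy": 0,"dz": -10,"gripper": -1},{"rx": 0,"ry": 0,"rz": 0,"dx": 0,"dy": 0,"dz": -30,"gripper": -1},{"rx": 0,"ry": 0,"rz": 0,"dx": 0,"dy": 0,"dz": -40,"gripper": -1},{"rx": 0,"ry": 0,"rz": 0,"dx": 0,"dy": 0,"dz": -45,"gripper": -1},{"rx": 0,"ry": 0,"rz": 0,"dx": 0,"dy": 0,"dz": -30,"gripper": -1},{"rx": 0,"ry": 0,"rz": 0,"dx": 0,"dy": 0,"dz": 0,"gripper": -1}]}}

```text
clock: 6.3
tcp_pos: [0.4315, -0.0614, 0.1978]
orientation: [2.154, 2.281, 0.004]
contact_force: [0.4, 0.3, -0.1]
grip_width: 0.0454
gripper_force: 41.2
```

```bash
cat >> h.py <<'E'
def state():
    o=r.get_obs();R=cv2.Rodrigues(np.array(o["orientation"],float))[0]
    print("tcp",(np.array(o["tcp_pos"])*1000).round(1),"yaw",round(np.degrees(np.arctan2(R[1,0],R[0,0])),2),"w",round(o["grip_width"]*1000,1),"gf",round(o["gripper_force"],1),"t",o["clock"],"j",np.round(o["joints"],2))
    return o
E
python3 - <<'E'
from h import *
state();im=snap("w4")
cv2.imwrite("pics/w4c.png",im)
for s in(50,):
        m=wood(im,s);cs,hi=cv2.findContours(m,cv2.RETR_CCOMP,cv2.CHAIN_APPROX_NONE)
        for c,h in zip(cs,hi[0]):
            A=cv2.contourArea(c)
            if 800<A<30000:
                c=c.reshape(-1,2);print(s,"hole" if h[3]>=0 else "out",c.mean(0).round().tolist(),A,"z10",rect(wplane("w4",c,.01)))
E
```

```text
tcp [431.5 -61.4 197.8] yaw 93.27 w 45.4 gf 41.2 t 6.3 j [ 0.61  0.21 -0.67  2.13  0.18  0.85 -0.12]
50 out [532.0, 366.0] 3821.0 z10 [917.3, -354.6, 129.5, 496.4, 45.1]
50 out [394.0, 224.0] 3869.5 z10 [557.3, -97.2, 36.3, 175.1, 1.5]
50 out [537.0, 201.0] 2165.0 z10 [760.8, -53.2, 68.9, 182.0, -4.7]
50 out [501.0, 122.0] 6358.0 z10 [679.4, 39.6, 96.4, 136.8, -11.1]
50 hole [504.0, 120.0] 2600.0 z10 [678.8, 40.4, 56.3, 90.7, -11.1]
50 out [488.0, 10.0] 999.0 z10 [652.1, 159.7, 33.3, 85.8, -71.7]
50 hole [274.0, 156.0] 5283.0 z10 [424.9, -21.0, 61.7, 90.2, 5.7]
```

View pics/w4c.png

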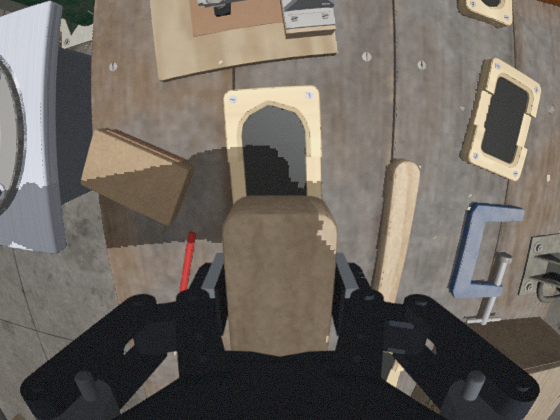

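The block is held (w 45.4), the brush pocket is clear at (275,150), and the block nest is at (503,120). I'll carry it over in front of the switch box.

Call:
{"fn": "step_arm", "kwargs": {"moves": [{"rx": 0,"ry": 0,"rz": 7.1,"dx": 0,"dy": 0,"dz": 0,"gripper": -1},{"rx": 0,"ry": 0,"rz": 7.2,"dx": 0,"dy": 0,"dz": 0,"gripper": -1},{"rx": 0,"ry": 0,"rz": 0,"dx": 17.6,"dy": 38.2,"dz": 0,"gripper": -1},{"rx": 0,"ry": 0,"rz": 0,"dx": 17.6,"dy": 38.2,"dz": 0,"gripper": -1},{"rx": 0,"ry": 0,"rz": 0,"dx": 17.6,"dy": 38.2,"dz": 0,"gripper": -1},{"rx": 0,"ry": 0,"rz": 0,"dx": 17.6,"dy": 38.2,"dz": 0,"gripper": -1},{"rx": 0,"ry": 0,"rz": 0,"dx": 17.6,"dy": 38.2,"dz": 0,"gripper": -1},{"rx": 0,"ry": 0,"rz": 0,"dx": 17.6,"dy": 38.2,"dz": 0,"gripper": -1},{"rx": 0,"ry": 0,"rz": 0,"dx": 0,"dy": 0,"dz": 0,"gripper": -1},{"rx": 0,"ry": 0,"rz": 0,"dx": 0,"dy": 0,"dz": 0,"gripper": -1}]}}

```text
clock: 7.6
tcp_pos: [0.6739, -0.0013, 0.1935]
orientation: [-2.422, -1.997, 0.004]
contact_force: [0.3, 0.4, -1.0]
grip_width: 0.0452
gripper_force: 41.3
```

```bash
cat >> h.py <<'E'
def contours(tag,im,z,s=50,lo=600,hi=30000):
    m=wood(im,s);cs,hh=cv2.findContours(m,cv2.RETR_CCOMP,cv2.CHAIN_APPROX_NONE)
    for c,h in zip(cs,hh[0]):
        A=cv2.contourArea(c)
        if lo<A<hi: c=c.reshape(-1,2);print(s,"hole" if h[3]>=0 else "out",c.mean(0).round().tolist(),A,rect(wplane(tag,c,z)))
def shift(x,y,yaw=None):
    "tool shift (mm) from measured tcp to world x,y (mm), after turning to yaw"
    o=state();R=cv2.Rodrigues(np.array(o["orientation"],float))[0]
    y0=np.degrees(np.arctan2(R[1,0],R[0,0]));yaw=y0 if yaw is None else yaw
    d=np.array([x,y])-np.array(o["tcp_pos"])[:2]*1000;a=np.radians(yaw)
    print("rz",round(y0-yaw,2),"dx",round(d@[np.cos(a),np.sin(a)],1),"dy",round(d@[np.sin(a),-np.cos(a)],1))
E
python3 - <<'E'
from h import *
state();im=snap("w5")
contours("w5",im,.01,50);contours("w5",im,.018,40)
E
```

```text
tcp [673.9  -1.3 193.5] yaw 79.02 w 45.2 gf 41.3 t 7.6 j [ 0.29  0.59 -0.56  1.58  0.35  1.07 -0.55]
50 out [397.0, 375.0] 753.5 [783.3, -284.8, 30.7, 126.8, 27.2]
50 out [28.0, 303.0] 2799.5 [270.1, -93.1, 105.8, 186.4, -30.6]
50 out [175.0, 252.0] 1594.0 [554.4, -43.3, 36.8, 93.2, 2.1]
50 out [441.0, 217.0] 700.0 [835.3, -54.9, 43.6, 54.2, 81.9]
50 out [104.0, 247.0] 1248.5 [465.4, -25.0, 25.1, 137.8, 4.3]
50 out [281.0, 248.0] 16772.5 [658.2, -77.7, 117.4, 246.3, -11.3]
50 out [387.0, 195.0] 3336.0 [777.5, -27.9, 69.6, 150.8, -26.4]
50 out [38.0, 170.0] 4630.5 [382.9, 77.6, 96.5, 208.6, -72.0]
50 out [478.0, 113.0] 1869.5 [934.5, 61.6, 94.2, 180.3, -74.8]
50 out [18.0, 62.0] 4924.5 [412.8, 223.8, 106.5, 185.4, -8.5]
40 out [397.0, 376.0] 817.5 [781.0, -276.7, 31.5, 125.9, 26.6]
40 out [33.0, 307.0] 3147.5 [287.7, -96.4, 120.6, 187.8, -12.8]
40 out [61.0, 220.0] 8761.0 [405.7, 5.1, 218.4, 242.0, 17.7]
40 hole [71.0, 221.0] 969.5 [432.8, 23.6, 55.9, 104.0, 61.5]
40 out [432.0, 160.0] 16918.5 [849.2, -13.8, 228.2, 298.9, -33.0]
40 out [278.0, 161.0] 19719.0 [672.6, -5.6, 114.8, 378.9, -11.3]
40 out [214.0, 26.0] 1115.0 [647.4, 175.1, 58.1, 66.4, 88.0]
40 out [142.0, 147.0] 2499.0 [554.1, 75.4, 37.1, 322.5, 1.9]
40 out [18.0, 62.0] 4990.0 [420.0, 219.8, 103.7, 180.5, -8.5]
```

```bash
python3 - <<'E'
from h import *
contours("w2",cv2.imread("pics/w2.png"),.01,50,2000)
im=cv2.imread("pics/w5.png");hsv=cv2.cvtColor(cv2.GaussianBlur(im,(3,3),0),cv2.COLOR_BGR2HSV)
cv2.imwrite("pics/w5c.png",cv2.resize(im[60:280,180:400],None,fx=2.5,fy=2.5))
E
```

```text
50 out [315.0, 211.0] 2725.5 [556.7, -112.9, 30.5, 191.2, 0.9]
50 out [474.0, 173.0] 4367.0 [788.2, -45.8, 135.9, 161.9, 15.1]
50 out [410.0, 105.0] 5571.0 [680.8, 42.6, 92.0, 138.5, -11.0]
50 hole [410.0, 104.0] 2547.0 [678.4, 40.1, 56.3, 92.2, -11.1]
50 hole [223.0, 173.0] 2384.0 [429.2, -55.1, 61.9, 158.5, 7.4]
```

View pics/w5c.png

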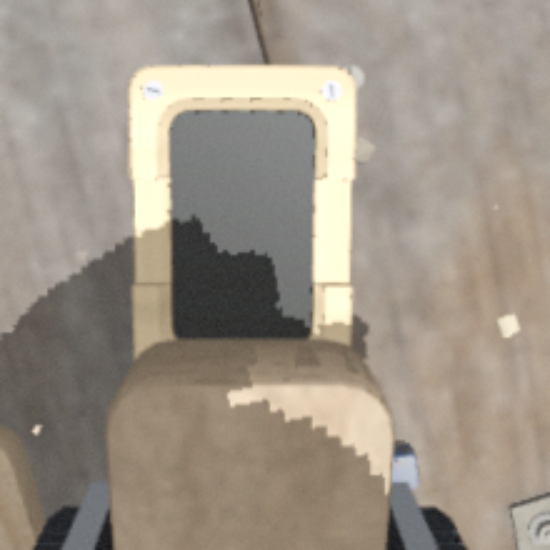

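The block's nest sits squarely ahead. In the crop the pocket's edges are at columns 172 and 314 and its far end at row 110. The finger slot spans rows 178 to 283.

```bash
python3 - <<'E'
from h import *
f=lambda p,z:wplane("w5",np.array(p)/2.5+[180,60],z)*1000
a=np.radians(79);ex=np.array([np.cos(a),np.sin(a)]);ey=np.array([np.sin(a),-np.cos(a)])
L,Rr,T=f([(172,200),(314,200),(243,110)],.01)
s=f([(131,178),(131,283),(352,178),(352,283)],.018)
o=f([(131,130),(354,130),(243,66)],.018)
l=f([(170,120),(173,320),(313,120),(312,320)],.01)
print("L/R along ey",L@ey,Rr@ey,"far ex",T@ex,"slot ex",s@ex,"outer",o@ey,o@ex)
ang=lambda v:np.degrees(np.arctan2(v[1],v[0]))
print("side dirs",ang(l[0]-l[1]),ang(l[2]-l[3]))
cy=(L+Rr)@ey/2; cx1=T@ex-45;cx2=(s@ex).mean();print(cx1,cx2,"centre",ex*cx1+ey*cy,ex*cx2+ey*cy, "outer centre",ex*((o@ex)[2]-61)+ey*(o@ey)[:2].mean())
E
```

```text
L/R along ey 632.1611185481512 685.1593237628135 far ex 212.82300096617377 slot ex [188.15388746 149.12004199 188.10099825 149.16550224] outer [618.25403534 698.80796153 658.76456194] [205.78097171 205.70332846 228.60201741]
side dirs 79.04286423307936 79.45371861579234
167.82300096617377 168.63510748414706 centre [678.58091596  39.06132466] [678.73587319  39.8585105 ] outer centre [678.41190177  38.86905805]
```

Call:
{"fn": "step_arm", "kwargs": {"moves": [{"rx": 0,"ry": 0,"rz": 0,"dx": 22,"dy": -1.5,"dz": 20,"gripper": -1},{"rx": 0,"ry": 0,"rz": 0,"dx": 22,"dy": -1.5,"dz": 30,"gripper": -1},{"rx": 0,"ry": 0,"rz": 0,"dx": 0,"dy": 0,"dz": 30,"gripper": -1},{"rx": 0,"ry": 0,"rz": 0,"dx": 0,"dy": 0,"dz": 20,"gripper": -1},{"rx": 0,"ry": 0,"rz": 0,"dx": 0,"dy": 0,"dz": 20,"gripper": -1},{"rx": 0,"ry": 0,"rz": 0,"dx": 0,"dy": 0,"dz": 10,"gripper": -1},{"rx": 0,"ry": 0,"rz": 0,"dx": 0,"dy": 0,"dz": 0,"gripper": -1},{"rx": 0,"ry": 0,"rz": 0,"dx": 0,"dy": 0,"dz": 0,"gripper": -1}]}}

```text
clock: 8.65
tcp_pos: [0.6814, 0.0426, 0.0662]
orientation: [2.424, 1.998, 0.002]
contact_force: [-1.0, 0.1, 0.4]
grip_width: 0.0451
gripper_force: 41.3
```

```bash
python3 - <<'E'
from h import *
shift(679.2,42.4,79.1)
E
```

```text
tcp [681.4  42.6  66.2] yaw 78.99 w 45.1 gf 41.3 t 8.65 j [ 0.19  0.75 -0.5   1.64  0.44  0.87 -0.68]
rz -0.11 dx -0.6 dy -2.2
```

Call:
{"fn": "step_arm", "kwargs": {"moves": [{"rx": 0,"ry": 0,"rz": 0,"dx": -0.5,"dy": -2.2,"dz": 10,"gripper": -1},{"rx": 0,"ry": 0,"rz": 0,"dx": 0,"dy": 0,"dz": 10,"gripper": -1},{"rx": 0,"ry": 0,"rz": 0,"dx": 0,"dy": 0,"dz": 6,"gripper": -1},{"rx": 0,"ry": 0,"rz": 0,"dx": 0,"dy": 0,"dz": 4,"gripper": -1},{"rx": 0,"ry": 0,"rz": 0,"dx": 0,"dy": 0,"dz": 0,"gripper": -1},{"rx": 0,"ry": 0,"rz": 0,"dx": 0,"dy": 0,"dz": 0,"gripper": -1}]}}

```text
clock: 9.4
tcp_pos: [0.6783, 0.0424, 0.0361]
orientation: [2.424, 1.998, -0.001]
contact_force: [-3.2, -0.6, 5.9]
grip_width: 0.0449
gripper_force: 42.3
```

Call:
{"fn": "step_arm", "kwargs": {"moves": [{"rx": 0,"ry": 0,"rz": 0,"dx": 0,"dy": 0,"dz": 0,"gripper": 0.4},{"rx": 0,"ry": 0,"rz": 0,"dx": 0,"dy": 0,"dz": 0,"gripper": 0.4},{"rx": 0,"ry": 0,"rz": 0,"dx": 0,"dy": 0,"dz": 0,"gripper": 0.4},{"rx": 0,"ry": 0,"rz": 0,"dx": 0,"dy": 0,"dz": -10,"gripper": 0.4},{"rx": 0,"ry": 0,"rz": 0,"dx": 0,"dy": 0,"dz": -30,"gripper": 0.4},{"rx": 0,"ry": 0,"rz": 0,"dx": -20,"dy": 0,"dz": -40,"gripper": 0.4},{"rx": 0,"ry": 0,"rz": 0,"dx": -40,"dy": 0,"dz": -40,"gripper": 0.4},{"rx": 0,"ry": 0,"rz": 0,"dx": -40,"dy": -10,"dz": -40,"gripper": 0.4},{"rx": 0,"ry": 0,"rz": 0,"dx": 0,"dy": 0,"dz": 0,"gripper": 0.6}]}}

```text
clock: 10.52
tcp_pos: [0.6509, -0.0585, 0.1995]
orientation: [2.426, 1.987, 0.004]
contact_force: [1.0, 0.4, -0.4]
grip_width: 0.068
gripper_force: 0.0
```

```bash
python3 - <<'E'
from h import *
state();im=snap("w6");cv2.imwrite("pics/w6c.png",im)
contours("w6",im,.02,50)
E
```

```text
tcp [650.9 -58.5 199.5] yaw 78.64 w 68.0 gf 0.0 t 10.525 j [ 0.4   0.55 -0.57  1.64  0.34  1.05 -0.47]
50 out [337.0, 336.0] 1378.5 [684.4, -243.6, 58.3, 61.8, -8.5]
50 out [28.0, 279.0] 3065.0 [283.0, -111.5, 91.4, 207.5, -24.3]
50 out [198.0, 247.0] 3231.5 [557.6, -101.1, 33.8, 205.1, -0.5]
50 out [90.0, 223.0] 3499.0 [434.7, -54.9, 100.6, 186.7, 6.8]
50 out [394.0, 145.0] 4407.0 [767.2, -36.7, 73.0, 168.5, -28.2]
50 out [474.0, 123.0] 2279.5 [903.5, -2.4, 90.5, 223.1, -55.7]
50 out [286.0, 90.0] 4985.5 [678.3, 39.8, 79.2, 97.9, -11.1]
50 hole [283.0, 97.0] 972.5 [673.0, 33.2, 21.0, 66.2, -11.4]
50 out [41.0, 116.0] 5633.5 [392.4, 79.4, 109.8, 200.7, -71.4]
50 out [20.0, 32.0] 2778.0 [409.7, 199.9, 105.0, 113.4, -5.3]
```

View pics/w6c.png

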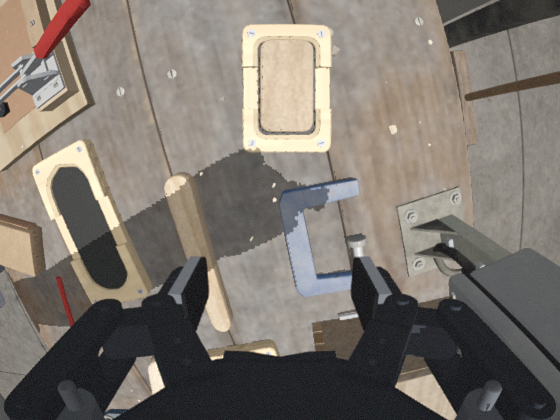

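The block sits squarely within its nest at (287,88). Next is the brush back.

Call:
{"fn": "step_arm", "kwargs": {"moves": [{"rx": 0,"ry": 0,"rz": 6.6,"dx": 0,"dy": 0,"dz": 0,"gripper": 0.6},{"rx": 0,"ry": 0,"rz": 0,"dx": -45.4,"dy": -13.4,"dz": 0,"gripper": 0.6},{"rx": 0,"ry": 0,"rz": 0,"dx": -45.4,"dy": -13.4,"dz": 0,"gripper": 0.6},{"rx": 0,"ry": 0,"rz": 0,"dx": -45.4,"dy": -13.4,"dz": 0,"gripper": 0.6},{"rx": 0,"ry": 0,"rz": 0,"dx": -45.4,"dy": -13.4,"dz": 0,"gripper": 0.6},{"rx": 0,"ry": 0,"rz": 0,"dx": -45.4,"dy": -13.4,"dz": 0,"gripper": 0.6},{"rx": 0,"ry": 0,"rz": 0,"dx": -45.4,"dy": -13.4,"dz": 0,"gripper": 0.6},{"rx": 0,"ry": 0,"rz": 0,"dx": -45.4,"dy": -13.4,"dz": 0,"gripper": 0.6},{"rx": 0,"ry": 0,"rz": 0,"dx": -45.4,"dy": -13.4,"dz": 0,"gripper": 0.6},{"rx": 0,"ry": 0,"rz": 0,"dx": 0,"dy": 0,"dz": 0,"gripper": 0.6},{"rx": 0,"ry": 0,"rz": 0,"dx": 0,"dy": 0,"dz": 0,"gripper": 0.6}]}}

```text
clock: 11.95
tcp_pos: [0.4385, -0.3659, 0.1946]
orientation: [-2.532, -1.857, -0.002]
contact_force: [0.3, 0.7, -0.4]
grip_width: 0.0681
gripper_force: 0.0
```

```bash
python3 - <<'E'
from h import *
state();im=snap("w7")
hsv=cv2.cvtColor(cv2.GaussianBlur(im,(3,3),0),cv2.COLOR_BGR2HSV)
c=r.camera_info("wrist");print(pix("wrist",[[.4366,-.3184,.018]]))
for s,v in((30,90),(35,90),(40,100),(25,140)):
    m=((hsv[...,1]>s)&(hsv[...,2]>v)&(hsv[...,0]>12)&(hsv[...,0]<32)).astype('uint8');m=cv2.morphologyEx(m,cv2.MORPH_OPEN,np.ones((5,5)))
    for cc in cv2.findContours(m,0,1)[0]:
        if 3000<cv2.contourArea(cc)<30000: cc=cc.reshape(-1,2);print(s,v,cc.mean(0).round(),cv2.contourArea(cc),rect(wplane("w7",cc,.018)))
contours("w6",cv2.imread("pics/w6.png"),.01,50,900)
E
```

```text
tcp [ 438.5 -365.9  194.6] yaw 72.52 w 68.1 gf 0.0 t 11.95 j [ 0.98  0.42 -0.5   1.84  0.24  0.95  0.07]
[[262.2456652  149.27475117]]
30 90 [305. 289.] 7733.5 [418.0, -475.4, 129.1, 152.7, -4.0]
30 90 [389. 106.] 14366.0 [564.8, -317.3, 98.2, 173.0, 3.8]
30 90 [547. 152.] 7168.5 [776.6, -436.2, 87.8, 437.4, -6.7]
30 90 [267. 101.] 10423.5 [453.0, -287.0, 62.5, 214.6, -18.3]
30 90 [131.  87.] 16900.5 [323.4, -198.1, 179.0, 229.0, -4.6]
35 90 [280. 302.] 3025.5 [403.4, -487.3, 61.5, 129.4, -18.9]
35 90 [264. 142.] 8377.5 [439.2, -314.1, 52.9, 154.5, -18.1]
35 90 [390. 106.] 14019.0 [564.8, -315.4, 97.5, 153.9, 3.5]
35 90 [82. 91.] 5558.0 [288.8, -182.0, 83.6, 213.9, 2.9]
35 90 [547. 153.] 7158.0 [776.6, -436.2, 87.8, 437.4, -6.7]
35 90 [169.  83.] 7489.0 [378.2, -223.9, 93.9, 173.1, -14.0]
40 100 [388. 111.] 13652.0 [564.7, -315.3, 96.8, 152.0, 3.8]
40 100 [74. 87.] 4343.5 [278.1, -179.1, 61.7, 206.7, 2.9]
40 100 [547. 152.] 7037.5 [785.6, -435.6, 87.8, 430.8, -4.4]
40 100 [170.  87.] 5987.5 [377.8, -226.4, 92.0, 166.1, -14.0]
25 140 [265. 137.] 8113.5 [442.6, -303.7, 52.9, 172.3, -17.3]
25 140 [390. 107.] 13927.0 [566.2, -316.0, 96.2, 154.2, 3.9]
25 140 [547. 152.] 6684.0 [778.0, -434.6, 84.8, 433.9, -6.8]
50 out [337.0, 336.0] 1378.5 [685.0, -252.1, 60.3, 63.9, -8.5]
50 out [28.0, 279.0] 3065.0 [270.3, -115.6, 94.5, 214.4, -24.3]
50 out [198.0, 247.0] 3231.5 [554.0, -104.9, 35.0, 212.0, -0.5]
50 out [90.0, 223.0] 3499.0 [427.1, -57.2, 103.9, 192.9, 6.8]
50 out [394.0, 145.0] 4407.0 [770.6, -38.3, 75.4, 174.1, -28.2]
50 out [474.0, 123.0] 2279.5 [911.5, -2.9, 93.5, 230.5, -55.7]
50 out [286.0, 90.0] 4985.5 [678.7, 40.7, 81.9, 101.2, -11.1]
50 hole [283.0, 97.0] 972.5 [673.3, 33.9, 21.7, 68.4, -11.4]
50 out [41.0, 116.0] 5633.5 [383.3, 81.6, 113.5, 207.4, -71.4]
50 out [20.0, 32.0] 2778.0 [401.2, 206.1, 108.5, 117.2, -5.3]
```

Call:
{"fn": "step_arm", "kwargs": {"moves": [{"rx": 0,"ry": 0,"rz": 0.6,"dx": 24,"dy": -7.7,"dz": 30,"gripper": 0.5},{"rx": 0,"ry": 0,"rz": 0,"dx": 24,"dy": -7.7,"dz": 30,"gripper": 0.5},{"rx": 0,"ry": 0,"rz": 0,"dx": 0,"dy": 0,"dz": 40,"gripper": 0.5},{"rx": 0,"ry": 0,"rz": 0,"dx": 0,"dy": 0,"dz": 30,"gripper": 0.5},{"rx": 0,"ry": 0,"rz": 0,"dx": 0,"dy": 0,"dz": 15,"gripper": 0.5},{"rx": 0,"ry": 0,"rz": 0,"dx": 0,"dy": 0,"dz": 10,"gripper": 0.5},{"rx": 0,"ry": 0,"rz": 0,"dx": 0,"dy": 0,"dz": 7,"gripper": 0.5},{"rx": 0,"ry": 0,"rz": 0,"dx": 0,"dy": 0,"dz": 0,"gripper": 0.4},{"rx": 0,"ry": 0,"rz": 0,"dx": 0,"dy": 0,"dz": 0,"gripper": 0.4}]}}

```text
clock: 13.12
tcp_pos: [0.4381, -0.3176, 0.0339]
orientation: [2.544, 1.841, 0.001]
contact_force: [0.2, -0.5, 0.5]
grip_width: 0.0599
gripper_force: 0.0
```

```bash
python3 - <<'E'
from h import *
shift(438.6,-316,71.9)
E
```

```text
tcp [ 438.1 -317.6   33.9] yaw 71.78 w 59.9 gf 0.0 t 13.125 j [ 0.83  0.6  -0.41  2.    0.41  0.61 -0.17]
rz -0.12 dx 1.7 dy 0.0
```

Call:
{"fn": "step_arm", "kwargs": {"moves": [{"rx": 0,"ry": 0,"rz": 0,"dx": 1.5,"dy": 0,"dz": 4,"gripper": 0.4},{"rx": 0,"ry": 0,"rz": 0,"dx": 0,"dy": 0,"dz": 4,"gripper": 0.4},{"rx": 0,"ry": 0,"rz": 0,"dx": 0,"dy": 0,"dz": 0,"gripper": 0.25},{"rx": 0,"ry": 0,"rz": 0,"dx": 0,"dy": 0,"dz": 0,"gripper": -1},{"rx": 0,"ry": 0,"rz": 0,"dx": 0,"dy": 0,"dz": 0,"gripper": -1},{"rx": 0,"ry": 0,"rz": 0,"dx": 0,"dy": 0,"dz": 0,"gripper": -1}]}}

```text
clock: 13.88
tcp_pos: [0.4383, -0.3158, 0.0254]
orientation: [2.545, 1.842, 0.0]
contact_force: [-0.5, 0.8, 1.7]
grip_width: 0.0503
gripper_force: 41.8
```

Call:
{"fn": "step_arm", "kwargs": {"moves": [{"rx": 0,"ry": 0,"rz": 0,"dx": 0,"dy": 0,"dz": -5,"gripper": -1},{"rx": 0,"ry": 0,"rz": 0,"dx": 0,"dy": 0,"dz": -15,"gripper": -1},{"rx": 0,"ry": 0,"rz": 0,"dx": 0,"dy": 0,"dz": -40,"gripper": -1},{"rx": 0,"ry": 0,"rz": 0,"dx": 0,"dy": 0,"dz": -45,"gripper": -1},{"rx": 0,"ry": 0,"rz": 0,"dx": 0,"dy": 0,"dz": -45,"gripper": -1},{"rx": 0,"ry": 0,"rz": -8.4,"dx": 0,"dy": 0,"dz": -20,"gripper": -1},{"rx": 0,"ry": 0,"rz": -8.4,"dx": 0,"dy": 0,"dz": 0,"gripper": -1},{"rx": 0,"ry": 0,"rz": -8.4,"dx": 0,"dy": 0,"dz": 0,"gripper": -1},{"rx": 0,"ry": 0,"rz": 0,"dx": 42,"dy": 2.5,"dz": 0,"gripper": -1},{"rx": 0,"ry": 0,"rz": 0,"dx": 42,"dy": 2.5,"dz": 0,"gripper": -1},{"rx": 0,"ry": 0,"rz": 0,"dx": 42,"dy": 2.5,"dz": 0,"gripper": -1},{"rx": 0,"ry": 0,"rz": 0,"dx": 0,"dy": 0,"dz": 0,"gripper": -1},{"rx": 0,"ry": 0,"rz": 0,"dx": 0,"dy": 0,"dz": 0,"gripper": -1}]}}

```text
clock: 15.5
tcp_pos: [0.4303, -0.1905, 0.196]
orientation: [2.081, 2.352, -0.001]
contact_force: [-0.1, -0.7, -0.5]
grip_width: 0.0503
gripper_force: 42.0
```

```bash
python3 - <<'E'
from h import *
state();im=snap("w8");cv2.imwrite("pics/w8c.png",cv2.resize(im[0:340,130:430],None,fx=1.7,fy=1.7))
contours("w8",im,.01,50,1500)
E
```

```text
tcp [ 430.3 -190.5  196. ] yaw 96.99 w 50.3 gf 42.0 t 15.5 j [ 0.89  0.28 -0.69  2.05  0.24  0.88  0.18]
50 out [397.0, 269.0] 1775.0 [572.5, -254.5, 59.0, 109.0, 58.4]
50 out [512.0, 302.0] 7505.5 [755.3, -313.1, 181.9, 224.1, 83.5]
50 out [258.0, 249.0] 15053.0 [412.7, -283.9, 170.1, 216.7, 1.4]
50 out [414.0, 126.0] 5203.5 [556.2, -110.3, 37.5, 190.6, 0.3]
50 out [519.0, 44.0] 4755.0 [678.1, 35.8, 95.1, 143.3, -10.2]
50 out [335.0, 76.0] 2086.0 [464.7, -68.6, 23.3, 149.8, 6.1]
50 out [250.0, 63.0] 2987.0 [386.2, -69.7, 30.0, 129.4, 7.0]
50 out [130.0, 132.0] 11571.0 [243.0, -169.2, 127.2, 329.3, -16.9]
```

View pics/w8c.png

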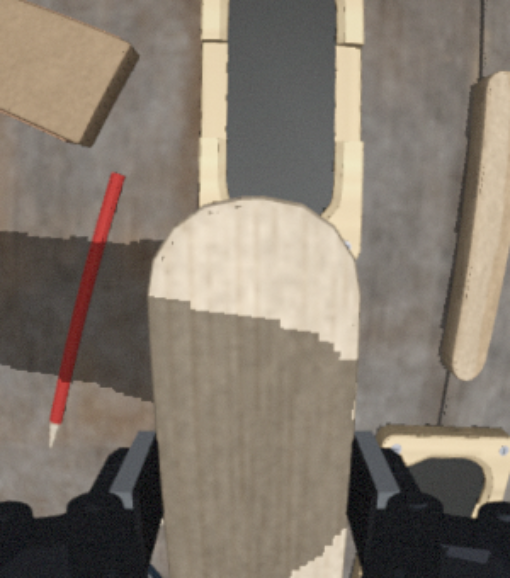

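The held brush back's tip is at crop (250,198). The nest's pocket edges are at columns 228 and 335, and the finger slot spans rows 42 to 138.

```bash
python3 - <<'E'
from h import *
f=lambda p,z:wplane("w8",np.array(p)/1.7+[130,0],z)*1000
a=np.radians(97);ex=np.array([np.cos(a),np.sin(a)]);ey=np.array([np.sin(a),-np.cos(a)])
L=f([(229,30),(228,100),(227,150)],.01);Rr=f([(336,30),(335,100),(334,150)],.01)
s=f([(202,42),(202,137),(362,45),(362,140)],.018);o=f([(202,80),(362,80)],.018)
ang=lambda v:np.degrees(np.arctan2(v[1],v[0]))
print(L@ey,Rr@ey,ang(L[0]-L[2]),ang(Rr[0]-Rr[2]),"slot ex",s@ex,"outer",o@ey)
c=ex*(s@ex).mean()+ey*((L@ey).mean()+(Rr@ey).mean())/2;print("centre",c,"outer c",ex*(s@ex).mean()+ey*(o@ey).mean(), "slot dir",ang(s[2]-s[0]),ang(s[3]-s[1]))
z=.196-.0254+.018
t=f([(250,198)],z);sd=f([(150,290),(359,290)],z)
T=np.array([430.3,-190.5]);print("tip ahead of tcp",(t-T)@ex,"sides",(sd-T)@ey)
E
```

```text
[390.45583418 390.03145243 389.47891427] [449.52378363 448.55775848 448.01813304] 96.19622711065756 95.77110728725117 slot ex [ -80.48142295 -134.23888001  -80.53250148 -134.74054576] outer [376.51574435 462.2042032 ]
centre [429.31933557 -55.5918452 ] outer c [429.33487994 -55.58993659] slot dir 6.966014258233037 6.664013930816623
tip ahead of tcp [73.20813645] sides [-24.42784089  25.12233284]
```

Call:
{"fn": "step_arm", "kwargs": {"moves": [{"rx": 0,"ry": 0,"rz": 0.6,"dx": 34,"dy": 3.5,"dz": 0,"gripper": -1},{"rx": 0,"ry": 0,"rz": 0,"dx": 34,"dy": 3.5,"dz": 0,"gripper": -1},{"rx": 0,"ry": 0,"rz": 0,"dx": 34,"dy": 3.5,"dz": 10,"gripper": -1},{"rx": 0,"ry": 0,"rz": 0,"dx": 34,"dy": 3.5,"dz": 20,"gripper": -1},{"rx": 0,"ry": 0,"rz": 0,"dx": 0,"dy": 0,"dz": 35,"gripper": -1},{"rx": 0,"ry": 0,"rz": 0,"dx": 0,"dy": 0,"dz": 35,"gripper": -1},{"rx": 0,"ry": 0,"rz": 0,"dx": 0,"dy": 0,"dz": 25,"gripper": -1},{"rx": 0,"ry": 0,"rz": 0,"dx": 0,"dy": 0,"dz": 8,"gripper": -1},{"rx": 0,"ry": 0,"rz": 0,"dx": 0,"dy": 0,"dz": 0,"gripper": -1},{"rx": 0,"ry": 0,"rz": 0,"dx": 0,"dy": 0,"dz": 0,"gripper": -1}]}}

```text
clock: 16.8
tcp_pos: [0.4295, -0.0535, 0.0632]
orientation: [2.094, 2.34, 0.001]
contact_force: [1.1, -0.5, -0.6]
grip_width: 0.0501
gripper_force: 42.0
```

```bash
python3 - <<'E'
from h import *
shift(429.1,-53.8,96.4)
E
```

```text
tcp [429.5 -53.5  63.2] yaw 96.36 w 50.1 gf 42.0 t 16.8 j [ 0.51  0.47 -0.63  2.23  0.5   0.58 -0.38]
rz -0.04 dx -0.3 dy -0.5
```

Need 27.8 mm down.

Call:
{"fn": "step_arm", "kwargs": {"moves": [{"rx": 0,"ry": 0,"rz": 0,"dx": 0,"dy": -0.5,"dz": 10,"gripper": -1},{"rx": 0,"ry": 0,"rz": 0,"dx": 0,"dy": 0,"dz": 8,"gripper": -1},{"rx": 0,"ry": 0,"rz": 0,"dx": 0,"dy": 0,"dz": 6,"gripper": -1},{"rx": 0,"ry": 0,"rz": 0,"dx": 0,"dy": 0,"dz": 3,"gripper": -1},{"rx": 0,"ry": 0,"rz": 0,"dx": 0,"dy": 0,"dz": 0.5,"gripper": -1},{"rx": 0,"ry": 0,"rz": 0,"dx": 0,"dy": 0,"dz": 0,"gripper": -1}]}}

```text
clock: 17.55
tcp_pos: [0.4278, -0.0531, 0.0353]
orientation: [2.094, 2.342, -0.002]
contact_force: [-3.3, 0.6, 12.4]
grip_width: 0.0498
gripper_force: 43.5
```

Call:
{"fn": "step_arm", "kwargs": {"moves": [{"rx": 0,"ry": 0,"rz": 0,"dx": 0,"dy": 0,"dz": 0,"gripper": 0.5},{"rx": 0,"ry": 0,"rz": 0,"dx": 0,"dy": 0,"dz": 0,"gripper": 0.5},{"rx": 0,"ry": 0,"rz": 0,"dx": 0,"dy": 0,"dz": 0,"gripper": 0.5},{"rx": 0,"ry": 0,"rz": 0,"dx": 0,"dy": 0,"dz": -10,"gripper": 0.5},{"rx": 0,"ry": 0,"rz": 0,"dx": 0,"dy": 0,"dz": -35,"gripper": 0.5},{"rx": 0,"ry": 0,"rz": 5.4,"dx": 0,"dy": 0,"dz": -45,"gripper": 0.3},{"rx": 0,"ry": 0,"rz": 0,"dx": -40,"dy": 20,"dz": -45,"gripper": 0},{"rx": 0,"ry": 0,"rz": 0,"dx": -40,"dy": 40,"dz": -25,"gripper": 0},{"rx": 0,"ry": 0,"rz": 0,"dx": -30,"dy": 40,"dz": 0,"gripper": 0},{"rx": 0,"ry": 0,"rz": 0,"dx": 0,"dy": 28,"dz": 0,"gripper": 0},{"rx": 0,"ry": 0,"rz": 0,"dx": 0,"dy": 0,"dz": 0,"gripper": 0},{"rx": 0,"ry": 0,"rz": 0,"dx": 0,"dy": 0,"dz": 0,"gripper": 0}]}}

```text
clock: 19.05
tcp_pos: [0.5568, -0.1599, 0.1942]
orientation: [-2.2, -2.241, 0.001]
contact_force: [0.6, -1.1, -0.1]
grip_width: 0.0426
gripper_force: 0.0
```

```bash
python3 - <<'E'
from h import *
state();im=snap("w9");cv2.imwrite("pics/w9c.png",im)
for s in(35,42,50): contours("w9",im,.02,s,1500)
E
```

```text
tcp [ 556.8 -159.9  194.2] yaw 91.05 w 42.6 gf 0.0 t 19.05 j [ 0.68  0.47 -0.66  1.81  0.34  0.98 -0.1 ]
35 out [279.0, 198.0] 10581.0 [556.5, -161.4, 94.3, 373.3, 3.7]
42 out [473.0, 292.0] 12841.0 [860.6, -295.5, 155.6, 439.6, 59.5]
42 out [462.0, 96.0] 16699.5 [770.8, -60.4, 235.5, 276.1, 22.7]
42 out [281.0, 208.0] 9550.5 [556.9, -161.4, 93.4, 373.3, 3.7]
42 hole [157.0, 86.0] 7510.5 [430.8, -55.0, 62.0, 156.2, 7.1]
50 out [286.0, 305.0] 3604.0 [565.2, -288.3, 93.1, 118.9, 3.6]
50 out [477.0, 301.0] 8487.0 [797.9, -269.3, 126.1, 305.7, 62.4]
50 out [278.0, 123.0] 5395.5 [556.3, -94.3, 29.4, 222.1, 1.0]
50 out [500.0, 93.0] 6988.5 [790.7, -33.1, 170.2, 185.4, -64.8]
50 out [403.0, 32.0] 4523.5 [668.8, 6.9, 87.6, 87.7, -4.9]
50 out [89.0, 153.0] 29159.0 [358.7, -134.7, 254.8, 450.0, 6.4]
50 hole [149.0, 88.0] 8478.5 [430.3, -54.6, 63.6, 157.4, 6.9]
```

View pics/w9c.png

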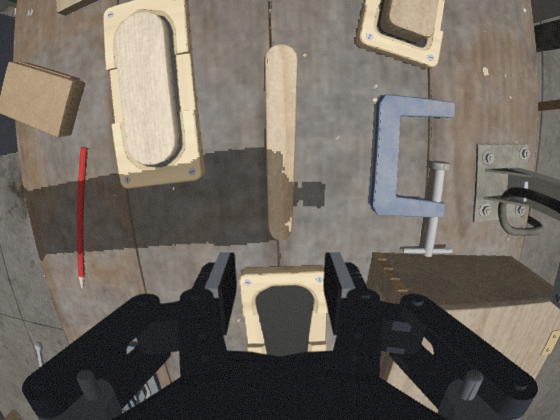

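The brush back sits inside its nest at (145,88). The grip runs from (282,45) to (280,240), broader at the far (+y) end.

```bash
python3 - <<'E'
from h import *
P=wplane("w9",[(282,45),(280,240),(266,142),(295,142),(266,60),(298,60),(269,225),(292,225)],.016)*1000
print(P.round(1).tolist(), (P[0]+P[1])/2,(P[2]+P[3])/2)
v=(P[4]+P[5]-P[6]-P[7])/2;print("yaw",np.degrees(np.arctan2(v[1],v[0])),np.hypot(*(P[0]-P[1])))
m=(P[2]+P[3])/2; shift(555.8,-110,91)
E
```

```text
[[556.4, -18.8], [558.1, -204.9], [543.4, -109.5], [570.0, -109.0], [542.2, -33.4], [571.1, -32.8], [547.1, -189.4], [569.4, -189.0]] [ 557.22241508 -111.85632871] [ 556.71321321 -109.2065234 ]
yaw 90.5827885288812 186.03677398653113
tcp [ 556.6 -160.   194.2] yaw 91.04 w 42.6 gf 0.0 t 19.1 j [ 0.68  0.47 -0.66  1.81  0.34  0.98 -0.1 ]
rz 0.04 dx 50.0 dy 0.1
```

Call:
{"fn": "step_arm", "kwargs": {"moves": [{"rx": 0,"ry": 0,"rz": 0.3,"dx": 24,"dy": 0,"dz": 30,"gripper": 0},{"rx": 0,"ry": 0,"rz": 0,"dx": 24,"dy": 0,"dz": 30,"gripper": 0},{"rx": 0,"ry": 0,"rz": 0,"dx": 0,"dy": 0,"dz": 40,"gripper": 0},{"rx": 0,"ry": 0,"rz": 0,"dx": 0,"dy": 0,"dz": 30,"gripper": 0},{"rx": 0,"ry": 0,"rz": 0,"dx": 0,"dy": 0,"dz": 15,"gripper": 0},{"rx": 0,"ry": 0,"rz": 0,"dx": 0,"dy": 0,"dz": 10,"gripper": 0},{"rx": 0,"ry": 0,"rz": 0,"dx": 0,"dy": 0,"dz": 7,"gripper": 0},{"rx": 0,"ry": 0,"rz": 0,"dx": 0,"dy": 0,"dz": 0,"gripper": 0},{"rx": 0,"ry": 0,"rz": 0,"dx": 0,"dy": 0,"dz": 0,"gripper": 0}]}}

```text
clock: 20.23
tcp_pos: [0.5575, -0.1124, 0.0328]
orientation: [2.207, 2.234, 0.001]
contact_force: [-0.6, 0.1, -0.5]
grip_width: 0.0425
gripper_force: 0.0
```

Call:
{"fn": "step_arm", "kwargs": {"moves": [{"rx": 0,"ry": 0,"rz": 0,"dx": 0,"dy": -0.5,"dz": 5,"gripper": 0},{"rx": 0,"ry": 0,"rz": 0,"dx": 0,"dy": 0,"dz": 0,"gripper": -0.2},{"rx": 0,"ry": 0,"rz": 0,"dx": 0,"dy": 0,"dz": 0,"gripper": -1},{"rx": 0,"ry": 0,"rz": 0,"dx": 0,"dy": 0,"dz": 0,"gripper": -1},{"rx": 0,"ry": 0,"rz": 0,"dx": 0,"dy": 0,"dz": 0,"gripper": -1},{"rx": 0,"ry": 0,"rz": 0,"dx": 0,"dy": 0,"dz": 0,"gripper": -1}]}}

```text
clock: 20.98
tcp_pos: [0.5567, -0.1123, 0.0273]
orientation: [2.208, 2.235, 0.0]
contact_force: [-1.0, 0.9, 0.5]
grip_width: 0.025
gripper_force: 39.9
```

Call:
{"fn": "step_arm", "kwargs": {"moves": [{"rx": 0,"ry": 0,"rz": 0,"dx": 0,"dy": 0,"dz": -5,"gripper": -1},{"rx": 0,"ry": 0,"rz": 0,"dx": 0,"dy": 0,"dz": -15,"gripper": -1},{"rx": 0,"ry": 0,"rz": 0,"dx": 0,"dy": 0,"dz": -40,"gripper": -1},{"rx": 0,"ry": 0,"rz": 0,"dx": 0,"dy": 0,"dz": -45,"gripper": -1},{"rx": 0,"ry": 0,"rz": 0,"dx": 0,"dy": 0,"dz": -45,"gripper": -1},{"rx": 0,"ry": 0,"rz": 3.2,"dx": 0,"dy": 0,"dz": -20,"gripper": -1},{"rx": 0,"ry": 0,"rz": 0,"dx": 36,"dy": 14,"dz": 0,"gripper": -1},{"rx": 0,"ry": 0,"rz": 0,"dx": 36,"dy": 14,"dz": 0,"gripper": -1},{"rx": 0,"ry": 0,"rz": 0,"dx": 36,"dy": 14,"dz": 0,"gripper": -1},{"rx": 0,"ry": 0,"rz": 0,"dx": 36,"dy": 14,"dz": 0,"gripper": -1},{"rx": 0,"ry": 0,"rz": 0,"dx": 36,"dy": 14,"dz": 0,"gripper": -1},{"rx": 0,"ry": 0,"rz": 0,"dx": 36,"dy": 14,"dz": 0,"gripper": -1},{"rx": 0,"ry": 0,"rz": 0,"dx": 0,"dy": 0,"dz": 0,"gripper": -1},{"rx": 0,"ry": 0,"rz": 0,"dx": 0,"dy": 0,"dz": 0,"gripper": -1}]}}

```text
clock: 22.72
tcp_pos: [0.6493, 0.099, 0.1965]
orientation: [-2.27, -2.171, 0.003]
contact_force: [-0.4, -0.2, -1.0]
grip_width: 0.0253
gripper_force: 39.6
```

```bash
python3 - <<'E'
from h import *
state();im=snap("wa");cv2.imwrite("pics/wac.png",cv2.resize(im[0:340,130:430],None,fx=1.7,fy=1.7))
E
```

```text
tcp [649.3  99.  196.5] yaw 87.44 w 25.3 gf 39.6 t 22.725 j [ 0.21  0.59 -0.66  1.62  0.4   1.07 -0.61]
```

View pics/wac.png

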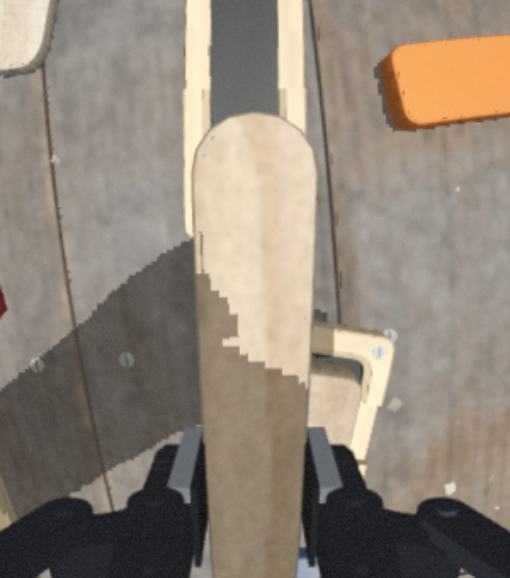

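The held grip's tip is at crop (252,112). The grip pocket's edges are at columns 211 and 278, the near slot edge is at row 88, and the board's near corner is at (190,237).

```bash
python3 - <<'E'
from h import *
f=lambda p,z:wplane("wa",np.array(p)/1.7+[130,0],z)*1000
a=np.radians(87.44);ex=np.array([np.cos(a),np.sin(a)]);ey=np.array([np.sin(a),-np.cos(a)])
L=f([(212,10),(211,80)],.01);Rr=f([(276,10),(278,80)],.01)
s=f([(198,88),(292,88)],.018);o=f([(188,50),(305,50)],.018)
ang=lambda v:np.degrees(np.arctan2(v[1],v[0]))
print(L@ey,Rr@ey,ang(L[0]-L[1]),ang(Rr[0]-Rr[1]),"slot ex",s@ex,"outer",o@ey,"near end",f([(190,237)],.005)@ex)
print("cen ey",(L@ey+Rr@ey)/2,(o@ey).mean(),"cen",ex*((s@ex).mean()+28)+ey*((L@ey+Rr@ey)/2)[0])
z=.1965-.0273+.022;T=np.array([649.3,99.0])
print("tip",(f([(252,112)],z)-T)@ex,"sides",(f([(195,170),(316,170),(201,340),(309,340)],z)-T)@ey)
# top picture: board outline and pocket
im=cv2.imread("pics/top0.png");hsv=cv2.cvtColor(im,cv2.COLOR_BGR2HSV)
for sat in(45,55,65):
  m=((hsv[...,1]>sat)&(hsv[...,2]>110)).astype('uint8');cs,hi=cv2.findContours(m,cv2.RETR_CCOMP,cv2.CHAIN_APPROX_NONE)
  for c,h in zip(cs,hi[0]):
    c=c.reshape(-1,2);g=c.mean(0)
    if len(c)>60 and abs(g[0]-196)<15 and abs(g[1]-196)<12: print(sat,h[3]>=0,rect(plane("top",c,.01 if h[3]>=0 else .018)[:,:2]))
E
```

```text
[620.65322259 620.39610644] [656.05409102 657.00861494] 87.09160108860172 88.73548992415864 slot ex [262.61108286 262.33539002] outer [608.53681925 671.19307072] near end [180.00651565]
cen ey [638.3536568  638.70236069] 639.8649449850859 cen [650.69072806 261.67091672]
tip [92.96189592] sides [-13.30017503  13.90796414 -12.54637615  12.96383789]
45 True [649.4, 261.0, 40.1, 192.8, -1.9]
55 True [649.4, 261.0, 40.1, 192.8, -1.9]
65 False [659.8, 260.1, 95.2, 227.0, -1.5]
65 True [649.2, 260.9, 40.4, 193.1, -1.9]
```

Call:
{"fn": "step_arm", "kwargs": {"moves": [{"rx": 0,"ry": 0,"rz": -0.6,"dx": 32.4,"dy": -0.9,"dz": 0,"gripper": -1},{"rx": 0,"ry": 0,"rz": 0,"dx": 32.4,"dy": -0.9,"dz": 0,"gripper": -1},{"rx": 0,"ry": 0,"rz": 0,"dx": 32.4,"dy": -0.9,"dz": 0,"gripper": -1},{"rx": 0,"ry": 0,"rz": 0,"dx": 32.4,"dy": -0.9,"dz": 10,"gripper": -1},{"rx": 0,"ry": 0,"rz": 0,"dx": 32.4,"dy": -0.9,"dz": 20,"gripper": -1},{"rx": 0,"ry": 0,"rz": 0,"dx": 0,"dy": 0,"dz": 35,"gripper": -1},{"rx": 0,"ry": 0,"rz": 0,"dx": 0,"dy": 0,"dz": 35,"gripper": -1},{"rx": 0,"ry": 0,"rz": 0,"dx": 0,"dy": 0,"dz": 22,"gripper": -1},{"rx": 0,"ry": 0,"rz": 0,"dx": 0,"dy": 0,"dz": 8,"gripper": -1},{"rx": 0,"ry": 0,"rz": 0,"dx": 0,"dy": 0,"dz": 0,"gripper": -1},{"rx": 0,"ry": 0,"rz": 0,"dx": 0,"dy": 0,"dz": 0,"gripper": -1}]}}

```text
clock: 24.15
tcp_pos: [0.652, 0.2622, 0.0687]
orientation: [2.258, 2.183, 0.003]
contact_force: [-0.6, -0.4, 0.3]
grip_width: 0.0255
gripper_force: 39.6
```

```bash
python3 - <<'E'
from h import *
shift(650.6,261.2,88)
E
```

```text
tcp [652.  262.2  68.7] yaw 88.08 w 25.5 gf 39.6 t 24.15 j [-0.08  0.79 -0.6   1.58  0.52  0.93 -0.89]
rz 0.08 dx -1.1 dy -1.3
```

Down 31.4 mm to TCP z 37.3.

Call:
{"fn": "step_arm", "kwargs": {"moves": [{"rx": 0,"ry": 0,"rz": 0,"dx": -1,"dy": -1.2,"dz": 10,"gripper": -1},{"rx": 0,"ry": 0,"rz": 0,"dx": 0,"dy": 0,"dz": 10,"gripper": -1},{"rx": 0,"ry": 0,"rz": 0,"dx": 0,"dy": 0,"dz": 6,"gripper": -1},{"rx": 0,"ry": 0,"rz": 0,"dx": 0,"dy": 0,"dz": 3,"gripper": -1},{"rx": 0,"ry": 0,"rz": 0,"dx": 0,"dy": 0,"dz": 2,"gripper": -1},{"rx": 0,"ry": 0,"rz": 0,"dx": 0,"dy": 0,"dz": 0,"gripper": -1}]}}

```text
clock: 24.9
tcp_pos: [0.6496, 0.2608, 0.0373]
orientation: [2.258, 2.184, -0.002]
contact_force: [-4.3, -2.3, 9.0]
grip_width: 0.0253
gripper_force: 40.7
```

Call:
{"fn": "step_arm", "kwargs": {"moves": [{"rx": 0,"ry": 0,"rz": 0,"dx": 0,"dy": 0,"dz": 0,"gripper": 0},{"rx": 0,"ry": 0,"rz": 0,"dx": 0,"dy": 0,"dz": 0,"gripper": 0},{"rx": 0,"ry": 0,"rz": 0,"dx": 0,"dy": 0,"dz": 0,"gripper": 0},{"rx": 0,"ry": 0,"rz": 0,"dx": 0,"dy": 0,"dz": -10,"gripper": 0},{"rx": 0,"ry": 0,"rz": 0,"dx": 0,"dy": 0,"dz": -35,"gripper": 0},{"rx": 0,"ry": 0,"rz": 0,"dx": 0,"dy": 0,"dz": -45,"gripper": 0.3},{"rx": 0,"ry": 0,"rz": -3,"dx": 0,"dy": -25,"dz": -45,"gripper": 0.5},{"rx": 0,"ry": 0,"rz": 0,"dx": 0,"dy": -40,"dz": -25,"gripper": 0.5},{"rx": 0,"ry": 0,"rz": 0,"dx": 0,"dy": -40,"dz": 0,"gripper": 0.5},{"rx": 0,"ry": 0,"rz": 0,"dx": 0,"dy": -25,"dz": 0,"gripper": 0.5},{"rx": 0,"ry": 0,"rz": 0,"dx": 0,"dy": 0,"dz": 0,"gripper": 0.5},{"rx": 0,"ry": 0,"rz": 0,"dx": 0,"dy": 0,"dz": 0,"gripper": 0.5}]}}

```text
clock: 26.4
tcp_pos: [0.521, 0.2596, 0.1967]
orientation: [2.2, 2.241, 0.002]
contact_force: [0.4, 0.7, -0.0]
grip_width: 0.0641
gripper_force: 0.0
```

```bash
python3 - <<'E'
from h import *
state();im=snap("wb");cv2.imwrite("pics/wbc.png",im)
for s in(35,42,50): contours("wb",im,.015,s,1500)
E
```

```text
tcp [521.  259.6 196.7] yaw 91.06 w 64.1 gf 0.0 t 26.4 j [-0.01  0.49 -0.74  1.8   0.38  1.   -0.88]
35 out [416.0, 382.0] 1647.5 [722.5, -18.2, 52.2, 171.7, 36.2]
42 out [121.0, 204.0] 28076.5 [348.6, 231.0, 242.5, 313.8, 3.4]
42 out [468.0, 153.0] 27877.0 [748.8, 260.7, 297.9, 447.7, 14.7]
42 out [133.0, 28.0] 7857.5 [356.5, 404.7, 143.2, 346.1, 80.9]
50 out [496.0, 220.0] 3072.5 [775.7, 234.7, 70.7, 109.5, -78.1]
50 out [134.0, 221.0] 25606.0 [349.5, 231.5, 241.5, 312.9, 2.9]
50 out [414.0, 163.0] 12203.0 [656.7, 309.2, 83.2, 322.3, -2.4]
50 out [124.0, 26.0] 6864.5 [357.4, 404.9, 142.4, 344.6, 80.9]
```

View pics/wbc.png

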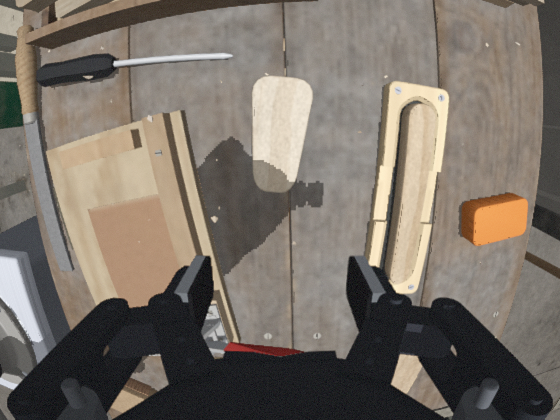

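The grip lies in its nest at (412,190). The wedge's broad end is the far one (+y), spanning (252,95) to (313,95). Its narrow end is near (275,192).

```bash
python3 - <<'E'
from h import *
im=cv2.imread("pics/wb.png");hsv=cv2.cvtColor(cv2.GaussianBlur(im,(3,3),0),cv2.COLOR_BGR2HSV)
for s,v in((28,120),(35,110),(28,100)):
    m=((hsv[...,1]>s)&(hsv[...,2]>v)).astype('uint8');m=cv2.morphologyEx(m,cv2.MORPH_OPEN,np.ones((5,5)));n,l=cv2.connectedComponents(m)
    c=max(cv2.findContours((l==l[130,280]).astype('uint8'),0,1)[0],key=len).reshape(-1,2);print(s,v,c.min(0),c.max(0),rect(wplane("wb",c,.016)))
P=wplane("wb",[(254,95),(312,95),(255,175),(296,175),(283,77),(275,192)],.016)*1000
print(P.round(1).tolist());d=(P[0]+P[1]-P[2]-P[3])/2;yaw=np.degrees(np.arctan2(d[1],d[0]))
e=d/np.hypot(*d);mid=((P[4]+P[5])@e)/2;lat=(P[:4]@np.array([e[1],-e[0]])).mean();c=e*mid+np.array([e[1],-e[0]])*lat
print("yaw",yaw,"len",(P[4]-P[5])@e,"c",c);shift(c[0],c[1],yaw)
E
```

```text
28 120 [248   6] [298 191] [513.3, 352.0, 45.1, 177.1, -2.0]
35 110 [273  75] [288 132] [520.0, 345.7, 13.6, 53.3, 4.0]
28 100 [248   3] [298 192] [513.4, 353.1, 45.2, 181.3, -1.4]
[[496.3, 353.4], [549.3, 354.6], [497.9, 278.5], [536.5, 279.2], [522.5, 370.6], [517.0, 262.4]]
yaw 85.74707184980458 len 108.28526865469496 c [520.01498542 316.47049936]
tcp [521.1 259.5 196.5] yaw 91.03 w 64.2 gf 0.0 t 26.45 j [-0.01  0.49 -0.74  1.8   0.38  1.   -0.88]
rz 5.29 dx 56.7 dy -5.4
```

Call:
{"fn": "step_arm", "kwargs": {"moves": [{"rx": 0,"ry": 0,"rz": 5.1,"dx": 0,"dy": 0,"dz": 20,"gripper": 0.5},{"rx": 0,"ry": 0,"rz": 0,"dx": 28.2,"dy": -2.7,"dz": 30,"gripper": 0.5},{"rx": 0,"ry": 0,"rz": 0,"dx": 28.2,"dy": -2.7,"dz": 40,"gripper": 0.5},{"rx": 0,"ry": 0,"rz": 0,"dx": 0,"dy": 0,"dz": 40,"gripper": 0.5},{"rx": 0,"ry": 0,"rz": 0,"dx": 0,"dy": 0,"dz": 20,"gripper": 0.5},{"rx": 0,"ry": 0,"rz": 0,"dx": 0,"dy": 0,"dz": 13,"gripper": 0.5},{"rx": 0,"ry": 0,"rz": 0,"dx": 0,"dy": 0,"dz": 0,"gripper": 0.4},{"rx": 0,"ry": 0,"rz": 0,"dx": 0,"dy": 0,"dz": 0,"gripper": 0.4}]}}

```text
clock: 27.45
tcp_pos: [0.5194, 0.3166, 0.0344]
orientation: [2.298, 2.141, 0.003]
contact_force: [0.5, 0.3, -0.7]
grip_width: 0.0598
gripper_force: 0.0
```

```bash
python3 - <<'E'
from h import *
shift(520.2,316,86)
E
```

```text
tcp [519.4 316.6  34.4] yaw 85.96 w 59.8 gf 0.0 t 27.45 j [-0.22  0.72 -0.59  1.83  0.56  0.76 -1.18]
rz -0.04 dx -0.6 dy 0.9
```

Call:
{"fn": "step_arm", "kwargs": {"moves": [{"rx": 0,"ry": 0,"rz": 0,"dx": -0.5,"dy": 0.8,"dz": 5,"gripper": 0.4},{"rx": 0,"ry": 0,"rz": 0,"dx": 0,"dy": 0,"dz": 4,"gripper": 0.4},{"rx": 0,"ry": 0,"rz": 0,"dx": 0,"dy": 0,"dz": 0,"gripper": 0.3},{"rx": 0,"ry": 0,"rz": 0,"dx": 0,"dy": 0,"dz": 0,"gripper": -1},{"rx": 0,"ry": 0,"rz": 0,"dx": 0,"dy": 0,"dz": 0,"gripper": -1},{"rx": 0,"ry": 0,"rz": 0,"dx": 0,"dy": 0,"dz": 0,"gripper": -1}]}}

```text
clock: 28.2
tcp_pos: [0.5192, 0.3158, 0.0245]
orientation: [2.297, 2.142, 0.0]
contact_force: [-0.7, -0.9, 5.1]
grip_width: 0.0478
gripper_force: 41.0
```

Call:
{"fn": "step_arm", "kwargs": {"moves": [{"rx": 0,"ry": 0,"rz": 0,"dx": 0,"dy": 0,"dz": -5,"gripper": -1},{"rx": 0,"ry": 0,"rz": 0,"dx": 0,"dy": 0,"dz": -15,"gripper": -1},{"rx": 0,"ry": 0,"rz": 0,"dx": 0,"dy": 0,"dz": -40,"gripper": -1},{"rx": 0,"ry": 0,"rz": 0,"dx": 0,"dy": 0,"dz": -45,"gripper": -1},{"rx": 0,"ry": 0,"rz": 0,"dx": 0,"dy": 0,"dz": -45,"gripper": -1},{"rx": 0,"ry": 0,"rz": -7.5,"dx": 0,"dy": 0,"dz": -25,"gripper": -1},{"rx": 0,"ry": 0,"rz": 0,"dx": -35,"dy": 0,"dz": 0,"gripper": -1},{"rx": 0,"ry": 0,"rz": 0,"dx": -50,"dy": 0,"dz": 0,"gripper": -1},{"rx": 0,"ry": 0,"rz": 0,"dx": -50,"dy": 0,"dz": 0,"gripper": -1},{"rx": 0,"ry": 0,"rz": 0,"dx": -50,"dy": 0,"dz": 0,"gripper": -1},{"rx": 0,"ry": 0,"rz": 0,"dx": -50,"dy": 0,"dz": 0,"gripper": -1},{"rx": 0,"ry": 0,"rz": 0,"dx": -50,"dy": 0,"dz": 0,"gripper": -1},{"rx": 0,"ry": 0,"rz": 0,"dx": -50,"dy": 0,"dz": 0,"gripper": -1},{"rx": 0,"ry": 0,"rz": 0,"dx": -50,"dy": 0,"dz": 0,"gripper": -1},{"rx": 0,"ry": 0,"rz": 0,"dx": -50,"dy": 0,"dz": 0,"gripper": -1},{"rx": 0,"ry": 0,"rz": 0,"dx": -50,"dy": 0,"dz": 0,"gripper": -1},{"rx": 0,"ry": 0,"rz": 0,"dx": -50,"dy": 0,"dz": 0,"gripper": -1},{"rx": 0,"ry": 0,"rz": 0,"dx": -50,"dy": 0,"dz": 0,"gripper": -1},{"rx": 0,"ry": 0,"rz": 0,"dx": -50,"dy": 0,"dz": 0,"gripper": -1},{"rx": 0,"ry": 0,"rz": 0,"dx": -25,"dy": 0,"dz": 0,"gripper": -1}]}}

```text
clock: 30.7
tcp_pos: [0.5588, -0.3465, 0.1997]
orientation: [2.156, 2.284, -0.001]
contact_force: [-1.1, -0.3, -0.1]
grip_width: 0.048
gripper_force: 41.2
```

```bash
python3 - <<'E'
from h import *
shift(564,-440,93.5)
E
```

```text
tcp [ 558.8 -346.5  199.7] yaw 93.29 w 48.0 gf 41.2 t 30.7 j [ 0.88  0.57 -0.61  1.62  0.36  1.07  0.23]
rz -0.21 dx -93.7 dy -0.5
```

Call:
{"fn": "step_arm", "kwargs": {"moves": [{"rx": 0,"ry": 0,"rz": -0.2,"dx": -40,"dy": 0,"dz": 0,"gripper": -1},{"rx": 0,"ry": 0,"rz": 0,"dx": -40,"dy": 0,"dz": 0,"gripper": -1},{"rx": 0,"ry": 0,"rz": 0,"dx": -13,"dy": 0,"dz": 0,"gripper": -1},{"rx": 0,"ry": 0,"rz": 0,"dx": 0,"dy": 0,"dz": 0,"gripper": -1},{"rx": 0,"ry": 0,"rz": 0,"dx": 0,"dy": 0,"dz": 0,"gripper": -1}]}}

```text
clock: 31.32
tcp_pos: [0.5661, -0.4333, 0.1994]
orientation: [-2.145, -2.294, -0.002]
contact_force: [-0.3, 0.6, -0.7]
grip_width: 0.0477
gripper_force: 41.2
```

```bash
python3 - <<'E'
from h import *
state();im=snap("wc");cv2.imwrite("pics/wcc.png",cv2.resize(im[0:340,130:430],None,fx=1.7,fy=1.7))
contours("wc",im,.01,50,1500)
E
```

```text
tcp [ 566.1 -433.3  199.4] yaw 93.86 w 47.7 gf 41.2 t 31.325 j [ 0.94  0.65 -0.58  1.47  0.38  1.13  0.36]
50 out [69.0, 292.0] 5205.0 [278.7, -583.8, 129.0, 183.8, -49.2]
50 out [418.0, 135.0] 16132.5 [705.4, -371.1, 114.6, 331.1, -2.8]
50 out [286.0, 72.0] 14587.5 [566.7, -317.7, 94.6, 155.7, 3.6]
50 hole [288.0, 70.0] 6882.0 [566.7, -314.7, 66.1, 119.3, 4.1]
50 out [121.0, 136.0] 4066.0 [375.6, -396.7, 72.3, 338.5, 3.6]
```

View pics/wcc.png

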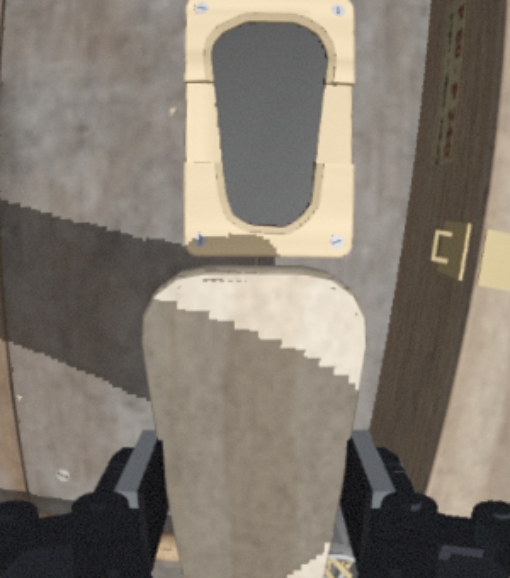

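The wedge is held broad end forward. The nest is clear: the pocket runs from row 22 to 227, the slot from row 82 to 163, and the outer edges are at columns 186 and 353.

```bash
python3 - <<'E'
from h import *
f=lambda p,z:wplane("wc",np.array(p)/1.7+[130,0],z)*1000
a=np.radians(93.86);ex=np.array([np.cos(a),np.sin(a)]);ey=np.array([np.sin(a),-np.cos(a)])
S=f([(212,60),(226,200),(329,60),(315,200)],.01)
e=f([(270,22),(270,227)],.01);s=f([(187,82),(187,163),(353,83),(353,164)],.018);o=f([(186,40),(185,230),(354,40),(353,230)],.018)
ang=lambda v:np.degrees(np.arctan2(v[1],v[0]))
print("pocket lat",S@ey,"yaw",ang(S[0]-S[1]+S[2]-S[3]),"outer lat",o@ey,"yaw",ang(o[0]-o[1]+o[2]-o[3]),"ends",e@ex,"slot",s@ex)
ce=(e@ex).mean();cs=(s@ex).mean();lat=(S@ey).mean();print("c",ex*ce+ey*lat,ex*cs+ey*lat,"outerlat",(o@ey).mean(),lat)
z=.1994-.0245+.016;T=np.array([566.1,-433.3])
W=f([(146,330),(366,330),(161,470),(351,470)],z)
print("tip",(f([(260,276),(260,267)],z)-T)@ex,"sides",(W-T)@ey,"yaw",ang(W[0]-W[2]+W[1]-W[3]))
E
```

```text
pocket lat [512.60922851 520.36002656 577.58979382 569.80820585] yaw 93.84909047626904 outer lat [498.93701659 498.23375623 590.50286935 590.19431631] yaw 93.59015300568296 ends [-293.48482495 -412.32412271] slot [-330.88427589 -376.41615061 -330.55835426 -376.34466425]
c [ 567.61237471 -315.40901235] [ 567.65588871 -316.05393346] outerlat 544.4669896174526 545.0918136840874
tip [54.87903362 57.02157454] sides [-26.16077816  27.47852194 -24.55576952  25.96500652] yaw 93.92874196054389
```

Call:
{"fn": "step_arm", "kwargs": {"moves": [{"rx": 0,"ry": 0,"rz": 0.1,"dx": 39,"dy": 2.3,"dz": 0,"gripper": -1},{"rx": 0,"ry": 0,"rz": 0,"dx": 39,"dy": 2.3,"dz": 10,"gripper": -1},{"rx": 0,"ry": 0,"rz": 0,"dx": 39,"dy": 2.3,"dz": 20,"gripper": -1},{"rx": 0,"ry": 0,"rz": 0,"dx": 0,"dy": 0,"dz": 35,"gripper": -1},{"rx": 0,"ry": 0,"rz": 0,"dx": 0,"dy": 0,"dz": 35,"gripper": -1},{"rx": 0,"ry": 0,"rz": 0,"dx": 0,"dy": 0,"dz": 25,"gripper": -1},{"rx": 0,"ry": 0,"rz": 0,"dx": 0,"dy": 0,"dz": 8,"gripper": -1},{"rx": 0,"ry": 0,"rz": 0,"dx": 0,"dy": 0,"dz": 0,"gripper": -1},{"rx": 0,"ry": 0,"rz": 0,"dx": 0,"dy": 0,"dz": 0,"gripper": -1}]}}

```text
clock: 32.5
tcp_pos: [0.5658, -0.3187, 0.0676]
orientation: [2.149, 2.289, 0.001]
contact_force: [0.4, -0.1, -0.7]
grip_width: 0.0479
gripper_force: 41.2
```

```bash
python3 - <<'E'
from h import *
shift(566.2,-316,93.7)
E
```

```text
tcp [ 565.8 -318.7   67.6] yaw 93.61 w 47.9 gf 41.2 t 32.5 j [ 0.8   0.71 -0.54  1.72  0.47  0.84  0.11]
rz -0.09 dx 2.6 dy 0.6
```

Home is TCP z 34.5, so 33 mm down.

Call:
{"fn": "step_arm", "kwargs": {"moves": [{"rx": 0,"ry": 0,"rz": 0,"dx": 2.6,"dy": 0.6,"dz": 10,"gripper": -1},{"rx": 0,"ry": 0,"rz": 0,"dx": 0,"dy": 0,"dz": 10,"gripper": -1},{"rx": 0,"ry": 0,"rz": 0,"dx": 0,"dy": 0,"dz": 7,"gripper": -1},{"rx": 0,"ry": 0,"rz": 0,"dx": 0,"dy": 0,"dz": 4,"gripper": -1},{"rx": 0,"ry": 0,"rz": 0,"dx": 0,"dy": 0,"dz": 1.5,"gripper": -1},{"rx": 0,"ry": 0,"rz": 0,"dx": 0,"dy": 0,"dz": 0,"gripper": -1}]}}

```text
clock: 33.25
tcp_pos: [0.5649, -0.3159, 0.0345]
orientation: [-2.15, -2.289, 0.002]
contact_force: [-4.9, 1.6, 8.6]
grip_width: 0.0481
gripper_force: 42.0
```

Call:
{"fn": "step_arm", "kwargs": {"moves": [{"rx": 0,"ry": 0,"rz": 0,"dx": 0,"dy": 0,"dz": 0,"gripper": 0.5},{"rx": 0,"ry": 0,"rz": 0,"dx": 0,"dy": 0,"dz": 0,"gripper": 0.5},{"rx": 0,"ry": 0,"rz": 0,"dx": 0,"dy": 0,"dz": 0,"gripper": 0.5},{"rx": 0,"ry": 0,"rz": 0,"dx": 0,"dy": 0,"dz": -10,"gripper": 0.5},{"rx": 0,"ry": 0,"rz": 0,"dx": 0,"dy": 0,"dz": -35,"gripper": 0.5},{"rx": 0,"ry": 0,"rz": 0,"dx": -20,"dy": 0,"dz": -45,"gripper": 0.5},{"rx": 0,"ry": 0,"rz": 0,"dx": -40,"dy": 0,"dz": -45,"gripper": 0.5},{"rx": 0,"ry": 0,"rz": 0,"dx": -40,"dy": 0,"dz": -25,"gripper": 0.5},{"rx": 0,"ry": 0,"rz": 0,"dx": 0,"dy": 0,"dz": 0,"gripper": 0.5}]}}

```text
clock: 34.38
tcp_pos: [0.5715, -0.4211, 0.1969]
orientation: [2.154, 2.279, -0.001]
contact_force: [-0.1, -1.1, 0.0]
grip_width: 0.0641
gripper_force: 0.0
```

```bash
python3 - <<'E'
from h import *
state();im=snap("wd");s=r.grab_frame("side");t=r.grab_frame("top")
A=cv2.resize(im[0:160,160:400],(480,320));B=cv2.resize(s[120:350,160:400],(320,307));B=cv2.copyMakeBorder(B,0,13,0,0,0)
C=cv2.resize(t[165:305,145:445],(600,280));C=cv2.copyMakeBorder(C,0,0,0,200,0)
cv2.imwrite("pics/fin.png",np.vstack([np.hstack([A,B]),C]))
cv2.imwrite("pics/sidef.png",s)
E
```

```text
tcp [ 571.5 -421.1  196.9] yaw 93.24 w 64.1 gf 0.0 t 34.375 j [ 0.92  0.65 -0.58  1.49  0.38  1.11  0.32]
```

View pics/fin.png

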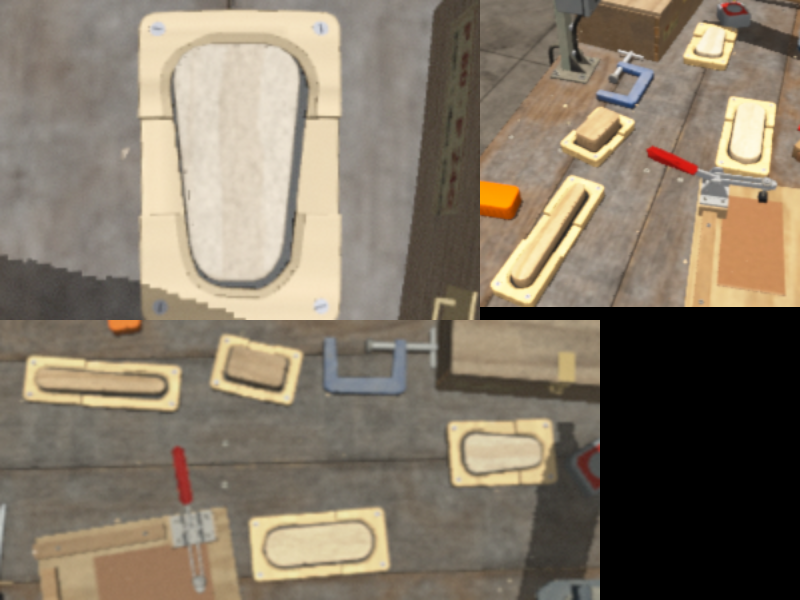

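All four blanks show inside their nests. The wedge, in the close view top left, sits a little to the left in its pocket, so I'll check that numerically.

```bash
python3 - <<'E'
from h import *
f=lambda p,z:wplane("wd",np.array(p)/2+[160,0],z)*1000
a=np.radians(93.7);ex=np.array([np.cos(a),np.sin(a)]);ey=np.array([np.sin(a),-np.cos(a)])
W=f([(174,80),(187,230),(304,80),(290,230)],.026);print("wedge lat",W@ey,(W@ey).mean(),"ends",f([(240,43),(240,281)],.026)@ex)
o=f([(140,160),(340,160)],.018);print("outer lat",o@ey,(o@ey).mean(),"slots",f([(150,116),(150,214)],.018)@ex)
P=f([(308,80),(296,230)],.01);print("pocket right",P@ey)
for z in(.020,.026,.032):
  W=f([(174,80),(187,230),(304,80),(290,230)],z);print(z,"widths",(W[2]-W[0])@ey,(W[3]-W[1])@ey)
im=cv2.imread("pics/sidef.png");cv2.imwrite("pics/sfc.png",np.hstack([cv2.resize(im[125:185,300:370],(400,343),interpolation=cv2.INTER_CUBIC),cv2.resize(im[185:260,320:400],(366,343),interpolation=cv2.INTER_CUBIC)]))
E
```

```text
wedge lat [516.40139904 521.53455936 573.78355605 567.11634259] 544.7089642599229 ends [-296.36713241 -405.52856227]
outer lat [499.87999521 590.76283932] 545.3214172634425 slots [-328.38789818 -374.33912021]
pocket right [577.33147378 571.23639845]
0.02 widths 58.56377361276208 46.520405883246156
0.026 widths 57.38215700546131 45.58178323687313
0.032 widths 56.20054039816078 44.64316059049977
```

View pics/sfc.png

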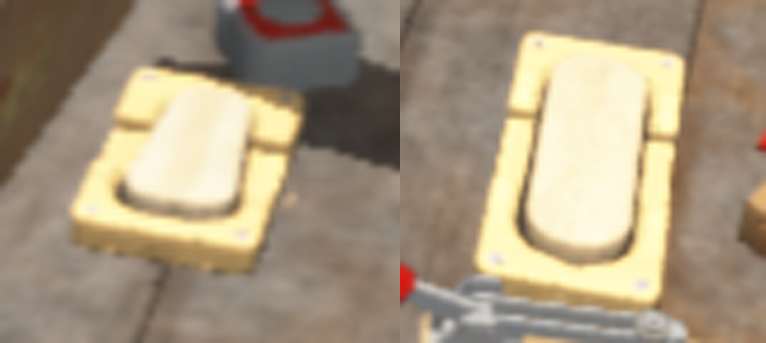

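In the side view the wedge and brush back both lie level in their pockets. The wedge is within 1 mm of its pocket's centre line. Handing in.

```bash
python3 -c "
from bench import r
print(r.hand_in())"
```

```text
the job is handed in; nothing more can be done
None
```

The job is handed in at about 34 s: the block, brush back, grip and wedge each lie in their own nest, let go, with the wedge's broad end at the broad (+y) end, and all four looked seated in the final pictures.

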